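Set out the tower of tasting cups on their saucers

ROBOT

A 7-joint arm with a two-finger parallel gripper is mounted at the origin on the work surface. World frame = base frame: x ahead of the robot, y to its left, z up, the work surface at z = 0. Lengths are in m, angles in rad, forces in N, time in s.
With the tool pointing down it reaches from about 0.35 to 0.9 m from the base axis. Payload 7.2 kg.
Tool frame: the origin (TCP) lies on the mounting face of the last link; the fingertips stand 173 mm ahead of it and the grasp point (between the pads) lies 155 mm ahead of it (ctrl.nose_length is the distance from the TCP to the fingertips, in m); z points along the fingers, x is the direction in which the jaws open and shut, and the axes are right-handed (so a half turn about z gives the same grasp; the last joint's range is limited). The gripper opens to 85 mm and grips with 20 to 120 N. Pads are 22 mm wide; open, the fingers measure 114 mm over their backs; the gripper's body (76 mm by 85 mm) begins 54 mm behind the grasp point. The pads swing forward as they close: fully open they stand 13 mm farther back than shut.
Start: joints at [-1.184, 0.411, -0.013, 1.596, 0.006, 1.134, -0.082], TCP at [0.275, 0.561, 0.405] pointing down, gripper open.
Joint ranges: [-2.95, 2.95], [-0.29, 1.99], [-1.47, 1.44], [0.14, 2.54], [-1.03, 4.17], [0.13, 1.85], [-2.86, 2.86]. Speed limits (rad/s): [2.39, 2.39, 3.01, 3.01, 3.14, 3.14, 3.14].

INTERFACE

Orientations are given as [roll, pitch, yaw] about the fixed x, y, z axes, in that order (R = Rz(yaw) Ry(pitch) Rx(roll)).
In Python, from workcell import telemetry, vision, sign_off, ctrl gives the robot as it stands.
- The arm moves only by the shell command python3 -m creep 'ROWS' [OPENING] [FORCE]. ROWS is JSON, a list of rows, each an object of numbers: "dx", "dy", "dz": the shift along the world's x, y, z in m; "roll": the turn about the world's z in degrees. In form: [{"dx": .., "dy": .., "dz": .., "roll": ..}, ...]. A call has 1 to 5 rows; each row shifts and turns the pose as measured when the row begins; what a row does not reach is not made up. A row lasts 1/12 s, in which the tool goes at most 41.7 mm and 7.16 degrees, less where a joint would pass 70% of its speed; a pose out of reach is approached as far as the arm can. A call with a gripper value outside its range is refused whole. OPENING is the opening, from -1 (shut) to 1 (fully open), set as the call begins (- or left out, the last holds). The fingers move at their own pace and stop on an object; FORCE is the grip in N (left out, the last holds). Time passes only in rows, so rows that do not move let the fingers close. It gives the time, the measured TCP pose, the force and the opening at its end, in the units of the state.
- telemetry.get_state(): the state, without advancing time (a new reading comes with each control period).
- vision.capture(name): name is "scene" or "top" or "wrist"; returns the picture (400x640x3 uint8, red, green, blue); there is no depth.
- vision.camera_model(name): a dict with "K" (3x3 intrinsics, pixels), "pose" (4x4, takes a point from camera to world coordinates). Camera axes: x right, y down, z forward; pixel columns grow to the right and rows downward; lengths in m; the calibration is good to about 2 mm. The wrist camera is an equidistant fisheye: a pixel r from the principal point sees the ray r / f radians off the axis. A picture is of the moment at which its call begins: read the wrist's pose just before it. camera_model takes no time and is no camera call; for the wrist camera it gives the pose at the moment of the call.
- sign_off(): hands the job in, once; it reports no verdict.
The state is a dict: "time_s": time; "joints": joint angles; "joint_vel": joint speeds; "effort": joint torques, N m; "tcp_pos": TCP position; "ee_rot": TCP orientation; "force": force on the tool from outside, world axes, zero at the start; "moment": the same for the moment, N m; "gripper_width": finger opening in m.
Only numpy, scipy, OpenCV 4.12 (cv2) and the standard library are available. Lean on these libraries where they do the work, as an engineer would, in place of code of your own. Each camera call takes 0.05 s, during which the arm holds its last target. There are 200 camera calls.

TASK

Lay the coffee bar for a tasting: take the tower of four upside-down cups apart and set each cup, still mouth down, flat in the middle of the saucer of its own size (largest cup on largest saucer, and so on down to the smallest). Set them down gently without dropping or tipping any, and leave the milk jug and the bean jar where they are.

Things in the scene. Friction and masses are not known exactly. Their poses are not given: they have to be found in the camera images.
- cup_large: The largest of four dark stoneware cups, mouth down: bottom of the tower, on the counter. Straight round wall 66 mm across, 62 mm high; flat foot on top, its edge bevelled (3 by 5 mm). Loop handle 7 mm thick juts 20 mm from the wall, heights 10 to 52 mm, pointing any way. Loose, about 280 g. Origin: centre of the mouth (underside); z up, +x to the handle.
- cup_medium: The second largest of four dark stoneware cups, mouth down: stands on the flat foot of cup_large. Straight round wall 56 mm across, 56 mm high; flat foot on top, its edge bevelled (3 by 5 mm). Loop handle 7 mm thick juts 18 mm from the wall, heights 10 to 46 mm, pointing any way. Loose, about 200 g. Origin: centre of the mouth (underside); z up, +x to the handle.
- cup_small: The second smallest of four dark stoneware cups, mouth down: stands on the flat foot of cup_medium. Straight round wall 46 mm across, 50 mm high; flat foot on top, its edge bevelled (3 by 5 mm). Loop handle 7 mm thick juts 16 mm from the wall, heights 10 to 40 mm, pointing any way. Loose, about 140 g. Origin: centre of the mouth (underside); z up, +x to the handle.
- cup_tiny: The smallest of four dark stoneware cups, mouth down: stands on the flat foot of cup_small, top of the tower. Straight round wall 36 mm across, 46 mm high; flat foot on top, its edge bevelled (3 by 5 mm). Loop handle 7 mm thick juts 14 mm from the wall, heights 10 to 36 mm, pointing any way. Loose, about 90 g. Origin: centre of the mouth (underside); z up, +x to the handle.
- saucer_large: The largest of four white round saucers lying on the counter (fixed), the one that belongs to cup_large: 120 mm across, 12 mm high at the rim, with a flat well 84 mm across in the middle whose floor is 6 mm above the counter. Origin: centre of the underside, on the counter; z up.
- saucer_medium: The second largest of four white round saucers lying on the counter (fixed), the one that belongs to cup_medium: 106 mm across, 12 mm high at the rim, with a flat well 74 mm across in the middle whose floor is 6 mm above the counter. Origin: centre of the underside, on the counter; z up.
- saucer_small: The second smallest of four white round saucers lying on the counter (fixed), the one that belongs to cup_small: 92 mm across, 12 mm high at the rim, with a flat well 64 mm across in the middle whose floor is 6 mm above the counter. Origin: centre of the underside, on the counter; z up.
- saucer_tiny: The smallest of four white round saucers lying on the counter (fixed), the one that belongs to cup_tiny: 78 mm across, 12 mm high at the rim, with a flat well 54 mm across in the middle whose floor is 6 mm above the counter. Origin: centre of the underside, on the counter; z up.
- milk_jug: Bystander: loose steel milk jug, 76 mm across, 90 mm high, with a handle standing out to 66 mm from its axis. Origin: centre of the underside, +x towards the handle. Leave it alone.
- bean_jar: Bystander: loose amber glass jar with cork lid, 68 mm across, 100 mm high. Origin: centre of the underside. Leave it alone.
Things that resemble listed ones, but are neither listed nor needed, are in the scene too. What is shaped like the cup_tiny but green, pink or yellow is not meant.

How it is judged:
At the end, for the whole second after the job is handed in: Every cup stands mouth down, at rest and released, in the well of the saucer of its own size: its centre within 12 mm of the saucer's centre, its mouth on the well floor (3 to 9 mm above the saucer's underside), tilted less than 0.06 rad (horizontal distance between cup_large and saucer_large below 0.012 m and z of cup_large in the frame of saucer_large between 0.003 and 0.009 m and angle between each of cup_large, cup_medium, cup_small, cup_tiny's own z axis and vertical below 0.06 rad and linear speed of each of cup_large, cup_medium, cup_small, cup_tiny below 0.02 m/s and angular speed of each of cup_large, cup_medium, cup_small, cup_tiny below 0.2 rad/s and horizontal distance between cup_medium and saucer_medium below 0.012 m and z of cup_medium in the frame of saucer_medium between 0.003 and 0.009 m and horizontal distance between cup_small and saucer_small below 0.012 m and z of cup_small in the frame of saucer_small between 0.003 and 0.009 m and horizontal distance between cup_tiny and saucer_tiny below 0.012 m and z of cup_tiny in the frame of saucer_tiny between 0.003 and 0.009 m); the robot touches nothing.
It fails at once if a cup is tipped over (more than 0.8 rad) (angle between any of cup_large, cup_medium, cup_small, cup_tiny's own z axis and vertical above 0.8 rad).
It fails at once if a cup is dropped (falls freely, from more than about 15 mm: faster than 0.55 m/s with no finger touching it) ((linear speed of cup_large above 0.55 m/s and contact force between the fingers and cup_large below 0.05 N) or (linear speed of cup_medium above 0.55 m/s and contact force between the fingers and cup_medium below 0.05 N) or (linear speed of cup_small above 0.55 m/s and contact force between the fingers and cup_small below 0.05 N) or (linear speed of cup_tiny above 0.55 m/s and contact force between the fingers and cup_tiny below 0.05 N)).
It fails at once if the milk jug is disturbed (moved more than 20 mm) (distance of milk_jug from where it was at the start of the episode above 0.02 m).
It fails at once if the bean jar is disturbed (moved more than 20 mm) (distance of bean_jar from where it was at the start of the episode above 0.02 m).
It also fails if it takes over 136 s, if anything falls off the work surface, if the arm or the gripper's body presses on something with over 40 N, if the wrist force passes 120 N, or if a joint passes its speed limit or range.

## Working session

There is one attempt and no reset: what is moved stays moved. The work goes in short steps, Python scripts to look and compute and a shell command to move; the robot and the scene stay as the last step left them, time stands still between calls to the robot, and variables do not carry over. Pictures are saved under pics/ and viewed, about 12 in all and at most 16, crops included, and the job is handed in when it is done.

```bash
ls; mkdir -p pics; python3 - <<'E'
from workcell import telemetry, vision, ctrl
import cv2,numpy as np
s=telemetry.get_state();print({k:np.round(v,3).tolist() for k,v in s.items()})
for n in("scene","top"):
    m=vision.camera_model(n);print(n,np.round(m["K"],1).tolist(),np.round(m["pose"],3).tolist())
    cv2.imwrite(f"pics/{n}0.png",vision.capture(n)[:,:,::-1])
m=vision.camera_model("wrist");print(m["K"],np.round(m["pose"],3).tolist())
E
```

```text
pics
{'time_s': 0.0, 'joints': [-1.184, 0.412, -0.013, 1.597, 0.006, 1.134, -0.082], 'joint_vel': [-0.001, 0.0, -0.001, -0.0, 0.001, -0.0, -0.0], 'effort': [-0.0, -60.061, 0.682, -29.942, 0.014, 0.01, 0.0], 'tcp_pos': [0.274, 0.561, 0.404], 'ee_rot': [3.141, 0.002, 1.116], 'force': [0.027, 0.418, 0.009], 'moment': [-0.003, 0.067, -0.032], 'gripper_width': 0.085}
scene [[452.2, 0.0, 315.9], [0.0, 452.2, 196.3], [0.0, 0.0, 1.0]] [[-0.254, 0.626, -0.738, 1.484], [0.967, 0.148, -0.208, 0.285], [-0.021, -0.766, -0.643, 0.939], [0.0, 0.0, 0.0, 1.0]]
top [[505.6, 0.0, 313.5], [0.0, 505.6, 187.1], [0.0, 0.0, 1.0]] [[-0.008, -0.988, 0.154, 0.299], [-1.0, 0.008, -0.0, -0.008], [-0.001, -0.154, -0.988, 1.495], [0.0, 0.0, 0.0, 1.0]]
[[309.70691629   0.         317.76045372]
 [  0.         309.70691629 199.23469614]
 [  0.           0.           1.        ]] [[0.439, 0.851, 0.289, 0.199], [0.898, -0.416, -0.142, 0.598], [-0.001, 0.322, -0.947, 0.373], [0.0, 0.0, 0.0, 1.0]]
```

View pics/scene0.png

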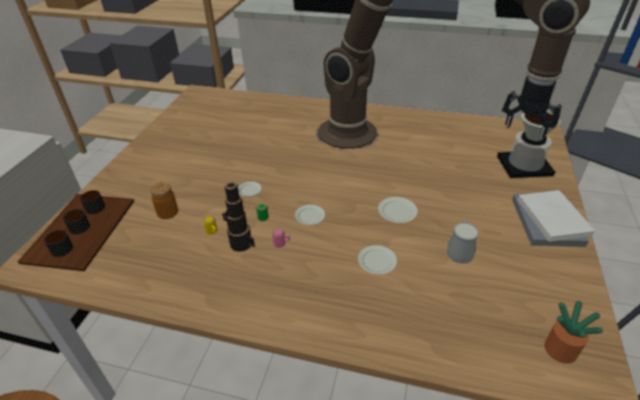

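View pics/top0.png

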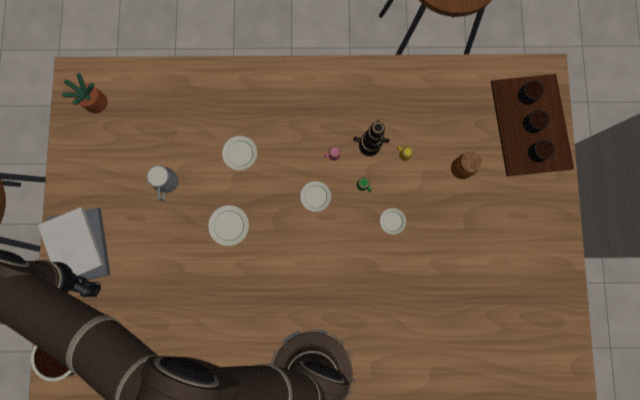

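The top view shows white saucers at px (229,226) large, (239,153) medium, (316,197) small and (392,221) tiny. The tower is at about (372,140), with the green, pink and yellow decoys around it. Next I measure.

```bash
cat > h.py <<'E'
import numpy as np,cv2
from workcell import telemetry, vision
def ray(n,px,z,m=None):
    m=m or vision.camera_model(n);K=np.array(m["K"]);P=np.array(m["pose"])
    d=np.linalg.inv(K)@[px[0],px[1],1]
    if n=="wrist":
        r=np.hypot(d[0],d[1]);d=np.array([d[0]*np.sin(r)/r,d[1]*np.sin(r)/r,np.cos(r)]) if r>0 else np.array([0,0,1.])
    d=P[:3,:3]@d;o=P[:3,3];return (o+d*(z-o[2])/d[2])[:2]
def proj(n,p,m=None):
    m=m or vision.camera_model(n);K=np.array(m["K"]);P=np.array(m["pose"])
    c=P[:3,:3].T@(np.array(p,float)-P[:3,3])
    if n=="wrist":
        th=np.arctan2(np.hypot(c[0],c[1]),c[2]);q=c[:2]/np.hypot(c[0],c[1])*th
    else:q=c[:2]/c[2]
    return q*K[0,0]+K[:2,2]
E
python3 - <<'E'
from h import *
im=cv2.imread("pics/top0.png")
g=im.min(2); hsv=cv2.cvtColor(im,cv2.COLOR_BGR2HSV)
w=((hsv[...,1]<60)&(hsv[...,2]>140)).astype(np.uint8)
n,l,st,c=cv2.connectedComponentsWithStats(w)
for i in range(1,n):
    if st[i,4]>150 and 180<c[i,0]<420 and c[i,1]<260 and c[i,1]>100:
        x,y,ww,hh=st[i,:4];print("white",st[i].tolist(),c[i].round(1),ray("top",(x+ww/2-.5,y+hh/2-.5),.012).round(4),ray("top",c[i],.011).round(4))
for nm,p,z in(("pink",(334,153),.03),("green",(363,184),.03),("yellow",(406,153),.03),("jug",(158,176),.09),("jar",(471,160),.1),("towerbase",(370,147),.03),("towertop",(378,127),.214)):print(nm,ray("top",p,z).round(3))
A=cv2.resize(im[110:200,320:430],None,fx=7,fy=6.5,interpolation=cv2.INTER_CUBIC)
cv2.imwrite("pics/topc.png",cv2.convertScaleAbs(A,alpha=2.2,beta=20))
s=cv2.imread("pics/scene0.png")[170:265,190:300]
cv2.imwrite("pics/scec.png",cv2.convertScaleAbs(cv2.resize(s,None,fx=6,fy=6,interpolation=cv2.INTER_CUBIC),alpha=2.2,beta=20))
E
```

```text
white [222, 136, 35, 34, 879] [238.5 152.5] [0.636  0.2149] [0.6361 0.2165]
white [301, 181, 30, 30, 649] [314.1 195.8] [ 0.5039 -0.0136] [ 0.5032 -0.0094]
white [208, 206, 41, 40, 1209] [227.7 225.4] [0.4171 0.2439] [0.4176 0.2451]
white [380, 209, 23, 25, 407] [390.3 220.7] [ 0.4266 -0.2347] [ 0.4277 -0.2329]
pink [ 0.628 -0.069]
green [ 0.534 -0.153]
yellow [ 0.626 -0.283]
jug [0.552 0.431]
jar [ 0.589 -0.452]
towerbase [ 0.646 -0.177]
towertop [ 0.655 -0.178]
```

View pics/topc.png

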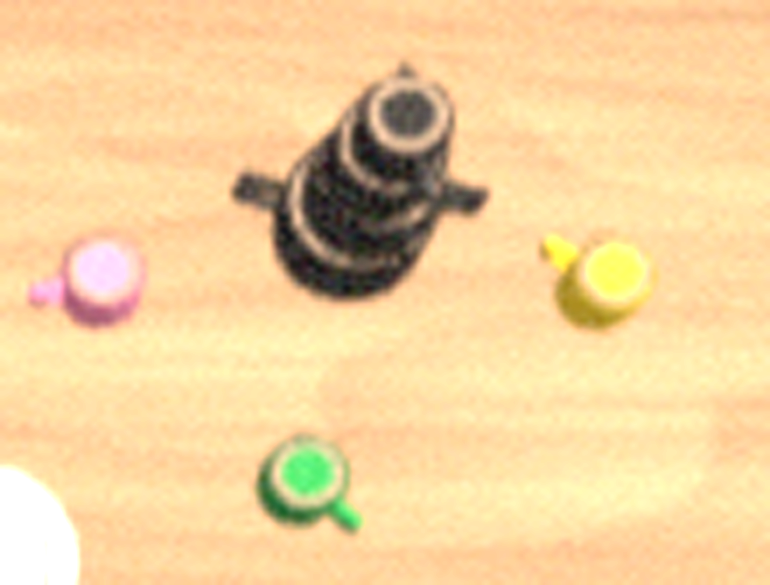

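View pics/scec.png

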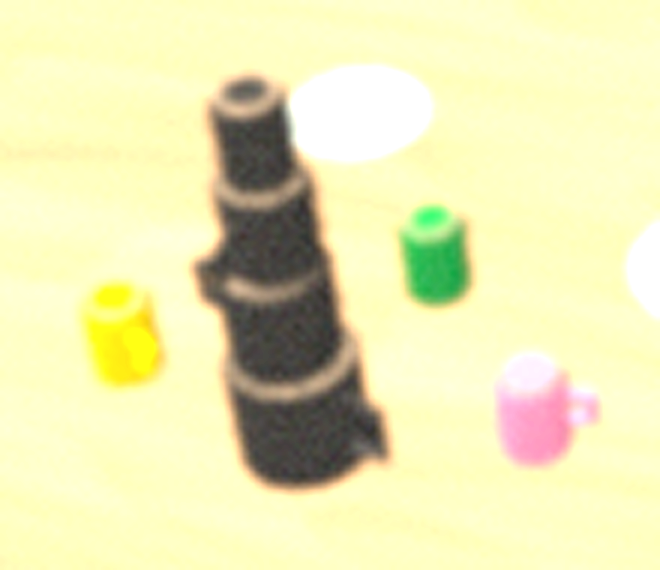

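```bash
python3 -m creep '[{"dz":0.04,"roll":6.5},{"dx":0.0163,"dy":-0.037,"roll":6.5},{"dx":0.0163,"dy":-0.037,"roll":6.5},{"dx":0.0163,"dy":-0.037,"roll":6.5},{"dx":0.0163,"dy":-0.037}]' 1 30
python3 -m creep '[{"dx":0.0163,"dy":-0.037},{"dx":0.0163,"dy":-0.037},{"dx":0.0163,"dy":-0.037},{"dx":0.0163,"dy":-0.037},{"dx":0.0163,"dy":-0.037}]'
python3 -m creep '[{"dx":0.0163,"dy":-0.037},{"dx":0.0163,"dy":-0.037},{"dx":0.0163,"dy":-0.037},{"dx":0.0163,"dy":-0.037},{"dx":0.0163,"dy":-0.037}]'
```

```text
invalid input at $[0]: expected keys dx, dy, dz, roll
invalid input at $[0]: expected keys dx, dy, dz, roll
invalid input at $[0]: expected keys dx, dy, dz, roll
```

```bash
python3 -m creep '[{"dx":0,"dy":0,"dz":0.04,"roll":6.5},{"dx":0.016,"dy":-0.037,"dz":0,"roll":6.5},{"dx":0.016,"dy":-0.037,"dz":0,"roll":6.5},{"dx":0.016,"dy":-0.037,"dz":0,"roll":6.5},{"dx":0.016,"dy":-0.037,"dz":0,"roll":0}]' 1 30
python3 -m creep '[{"dx":0.016,"dy":-0.037,"dz":0,"roll":0},{"dx":0.016,"dy":-0.037,"dz":0,"roll":0},{"dx":0.016,"dy":-0.037,"dz":0,"roll":0},{"dx":0.016,"dy":-0.037,"dz":0,"roll":0},{"dx":0.016,"dy":-0.037,"dz":0,"roll":0}]'
python3 -m creep '[{"dx":0.016,"dy":-0.037,"dz":0,"roll":0},{"dx":0.016,"dy":-0.037,"dz":0,"roll":0},{"dx":0.016,"dy":-0.037,"dz":0,"roll":0},{"dx":0.016,"dy":-0.037,"dz":0,"roll":0},{"dx":0.016,"dy":-0.037,"dz":0,"roll":0}]'
```

```text
time_s: 0.52
tcp_pos: [0.3328, 0.4171, 0.4415]
ee_rot: [-3.139, 0.004, 1.605]
force: [1.1, -0.7, 0.3]
gripper_width: 0.0851
time_s: 0.93
tcp_pos: [0.4131, 0.2241, 0.4406]
ee_rot: [-3.138, 0.004, 1.608]
force: [0.8, 0.8, -0.4]
gripper_width: 0.0852
time_s: 1.35
tcp_pos: [0.4925, 0.0316, 0.4406]
ee_rot: [-3.138, 0.004, 1.608]
force: [1.7, 0.5, -0.6]
gripper_width: 0.0852
```

```bash
python3 -m creep '[{"dx":0.02,"dy":-0.036,"dz":0,"roll":0},{"dx":0.02,"dy":-0.036,"dz":0,"roll":0},{"dx":0.02,"dy":-0.036,"dz":0,"roll":0},{"dx":0.02,"dy":-0.036,"dz":0,"roll":-1},{"dx":0.015,"dy":-0.036,"dz":0,"roll":-1}]'
python3 -m creep '[{"dx":0,"dy":-0.03,"dz":0,"roll":0},{"dx":0,"dy":0,"dz":0,"roll":0}]'
python3 - <<'E'
from h import *
m=vision.camera_model("wrist");im=vision.capture("wrist")[:,:,::-1]
print(np.round(m["pose"],3).tolist());import pickle;pickle.dump(m,open("m1.pkl","wb"))
cv2.imwrite("pics/w1raw.png",im)
cv2.imwrite("pics/w1.png",cv2.convertScaleAbs(im,alpha=2,beta=10))
E
```

```text
time_s: 1.77
tcp_pos: [0.5865, -0.1531, 0.4401]
ee_rot: [-3.137, 0.003, 1.574]
force: [-0.1, 0.5, 0.9]
gripper_width: 0.0854
time_s: 1.93
tcp_pos: [0.5871, -0.1928, 0.4387]
ee_rot: [-3.136, 0.009, 1.565]
force: [-1.0, -0.4, 0.4]
gripper_width: 0.0853
[[0.006, 0.948, 0.317, 0.503], [1.0, -0.003, -0.009, -0.192], [-0.007, 0.317, -0.948, 0.408], [0.0, 0.0, 0.0, 1.0]]
```

View pics/w1.png

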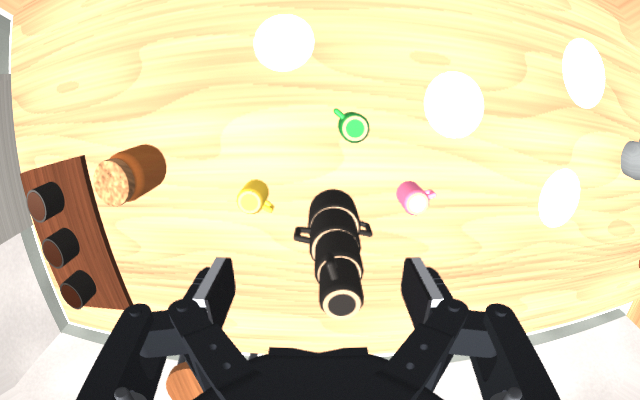

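```bash
python3 - <<'E'
from h import *
im=cv2.imread("pics/w1raw.png")[180:325,280:400]
cv2.imwrite("pics/w1c.png",cv2.convertScaleAbs(cv2.resize(im,None,fx=4,fy=4,interpolation=cv2.INTER_CUBIC),alpha=4,beta=20))
E
```

```text
(no output)
```

View pics/w1c.png

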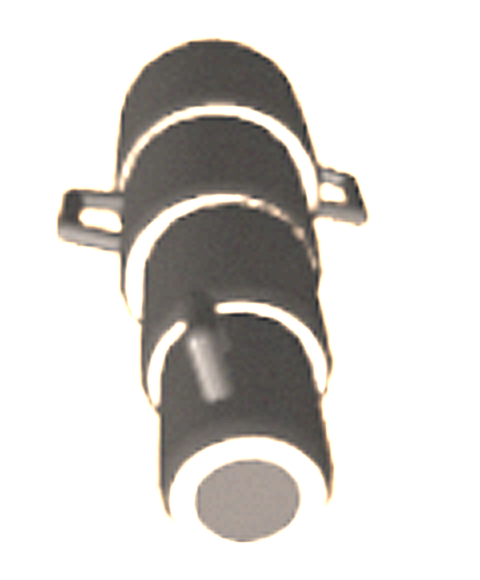

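```bash
cat > fit.py <<'E'
from h import *
import pickle
from scipy.optimize import differential_evolution,minimize
C=[(33,62,20,10,52),(28,56,18,10,46),(23,50,16,10,40),(18,46,14,10,36)]
S=4
V=[]
for n,f,(a,b,c,d) in(("wrist","pics/w1raw.png",(290,180,376,325)),("top","pics/top0.png",(345,115,395,162)),("scene","pics/scene0.png",(215,175,262,255))):
    m=pickle.load(open("m1.pkl","rb")) if n=="wrist" else vision.camera_model(n)
    im=cv2.imread(f)[b:d,a:c]
    g=cv2.resize(im.max(2).astype(np.float32),None,fx=S,fy=S,interpolation=cv2.INTER_LINEAR)
    # rims are light: cups = not wood/background; use saturation-free closing of dark
    k=(g<75).astype(np.uint8);k=cv2.morphologyEx(k,cv2.MORPH_CLOSE,np.ones((11,11),np.uint8)) 
    V.append((n,m,(a,b),k,g))
t=np.linspace(0,2*np.pi,24,endpoint=False)
def render(v,p,handles=True):
    n,m,o,k,_=v;M=np.zeros_like(k);z0=0
    for i,(R,H,J,a,b) in enumerate(C):
        x,y,th=p[3*i:3*i+3]
        P=[(x+r/1e3*np.cos(u),y+r/1e3*np.sin(u),z0+h/1e3) for r,h in((R,0),(R,H-5),(R-3,H)) for u in t]
        def fill(P,c):
            q=np.array([(proj(n,s,m)-o+.5)*S-.5 for s in P],np.float32)
            cv2.fillConvexPoly(M,cv2.convexHull(q).round().astype(np.int32),c)
        def hb(r0,r1,h0,h1):return [(x+r/1e3*np.cos(th)-w*np.sin(th),y+r/1e3*np.sin(th)+w*np.cos(th),z0+h/1e3) for r in(r0,r1) for h in(h0,h1) for w in(-.0035,.0035)]
        fill(P,1)
        for q in((R,R+J,b-7,b),(R,R+J,a,a+7),(R+J-7,R+J,a,b)):fill(hb(*q),1)
        z0+=H/1e3
    return M
def cost(p):return sum((render(v,p)!=v[3]).sum()*(1 if v[0]=="wrist" else 2.0) for v in V)
if __name__=="__main__":
    best=None
    pi=np.pi
    for thm,ths in((0,-pi/2),(-pi/2,0)):
        p=np.array([.647,-.178,pi/2,.647,-.178,thm,.647,-.178,ths,.647,-.178,pi])
        st=np.array([.006,.006,.4]*4)
        for it in range(8):
            for j in list(range(12)):
                cand=[p+np.eye(12)[j]*st[j]*s for s in(-1,-.5,0,.5,1)]
                p=min(cand,key=cost)
            for ax in(0,1):
                cand=[p+np.array([1 if (i%3)==ax else 0 for i in range(12)])*st[0]*s for s in(-1,-.5,0,.5,1)];p=min(cand,key=cost)
            st*=.7
        print(cost(p),[cost(p) and int((render(v,p)!=v[3]).sum()) for v in V],[int(v[3].sum()) for v in V]);print(p.reshape(4,3).round(4).tolist())
        if best is None or cost(p)<cost(best):best=p
    out=[]
    for v in V:
        b=cv2.cvtColor(np.clip(v[4]*2,0,255).astype(np.uint8),cv2.COLOR_GRAY2BGR)
        cs,_=cv2.findContours(render(v,best),cv2.RETR_LIST,cv2.CHAIN_APPROX_NONE);cv2.drawContours(b,cs,-1,(0,0,255),1)
        cs,_=cv2.findContours(v[3],cv2.RETR_LIST,cv2.CHAIN_APPROX_NONE);cv2.drawContours(b,cs,-1,(0,200,0),1)
        out.append(cv2.copyMakeBorder(b,0,590-b.shape[0],0,4,cv2.BORDER_CONSTANT))
    cv2.imwrite("pics/fit.png",np.hstack(out))
E
time python3 fit.py
```

```text
23763.0 [12795, 1418, 4066] [86715, 10692, 19431]
[[0.657, -0.1763, 1.2208], [0.6556, -0.1779, -0.0029], [0.6495, -0.1772, -2.2976], [0.6502, -0.1766, 3.7631]]
21393.0 [11339, 1041, 3986] [86715, 10692, 19431]
[[0.6572, -0.1763, 1.2208], [0.6568, -0.1766, -1.7708], [0.6559, -0.1759, -0.2206], [0.6505, -0.1764, 3.7312]]
real	0m27.368s
user	0m27.856s
sys	0m0.100s
```

View pics/fit.png

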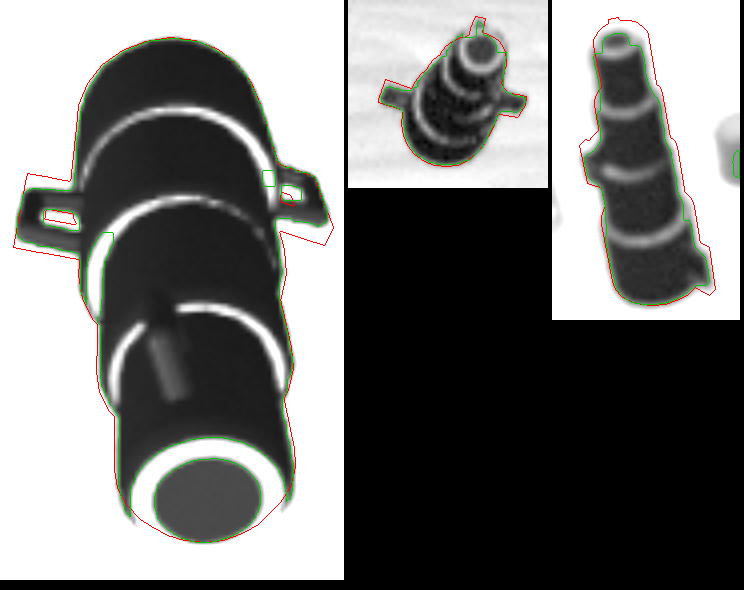

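Fitted tower: axis about (0.655, -0.177). Handle directions are large about +70°, medium about -100°, small about -12° and tiny about 200°. I move above the tiny cup with the jaw at about 108°.

```bash
python3 -m creep '[{"dx":0.033,"dy":0.008,"dz":0,"roll":6},{"dx":0.033,"dy":0.008,"dz":0,"roll":6},{"dx":0,"dy":0,"dz":0,"roll":6},{"dx":0,"dy":0,"dz":0,"roll":0},{"dx":0,"dy":0,"dz":0,"roll":0}]'
python3 -c "
from h import *
import pickle
m=pickle.load(open('m1.pkl','rb'));print(ray('wrist',(341.3,304.5),.214,m),ray('top',(378.2,127),.214))"
```

```text
time_s: 2.4
tcp_pos: [0.6543, -0.1702, 0.4346]
ee_rot: [-3.13, 0.0, 1.891]
force: [-0.4, 0.6, 0.1]
gripper_width: 0.0852
[ 0.6544703  -0.17616456] [ 0.65529094 -0.17806028]
```

```bash
python3 -m creep '[{"dx":0,"dy":-0.007,"dz":-0.02,"roll":0},{"dx":0,"dy":0,"dz":-0.02,"roll":0},{"dx":0,"dy":0,"dz":-0.02,"roll":0},{"dx":0,"dy":0,"dz":-0.012,"roll":0},{"dx":0,"dy":0,"dz":-0.008,"roll":0}]'
python3 -m creep '[{"dx":0,"dy":0,"dz":0,"roll":0},{"dx":0,"dy":0,"dz":0,"roll":0}]'
```

```text
time_s: 2.82
tcp_pos: [0.652, -0.1745, 0.3558]
ee_rot: [-3.135, 0.001, 1.877]
force: [0.1, -0.3, 0.7]
gripper_width: 0.0853
time_s: 2.98
tcp_pos: [0.651, -0.1737, 0.3545]
ee_rot: [-3.132, -0.001, 1.875]
force: [-0.4, -0.5, 0.5]
gripper_width: 0.0856
```

```bash
python3 -m creep '[{"dx":0.004,"dy":-0.003,"dz":-0.003,"roll":0},{"dx":0,"dy":0,"dz":0,"roll":0},{"dx":0,"dy":0,"dz":0,"roll":0},{"dx":0,"dy":0,"dz":0,"roll":0},{"dx":0,"dy":0,"dz":0,"roll":0}]' 0.03 25
python3 -m creep '[{"dx":0,"dy":0,"dz":0,"roll":0},{"dx":0,"dy":0,"dz":0,"roll":0},{"dx":0,"dy":0,"dz":0,"roll":0},{"dx":0,"dy":0,"dz":0,"roll":0},{"dx":0,"dy":0,"dz":0,"roll":0}]' -1 25
python3 -m creep '[{"dx":0,"dy":0,"dz":0,"roll":0},{"dx":0,"dy":0,"dz":0.005,"roll":0},{"dx":0,"dy":0,"dz":0.01,"roll":0},{"dx":0,"dy":0,"dz":0.02,"roll":0},{"dx":0,"dy":0,"dz":0.02,"roll":0}]'
python3 - <<'E'
from h import *
cv2.imwrite("pics/w2.png",cv2.convertScaleAbs(vision.capture("wrist")[:,:,::-1],alpha=2.5,beta=10))
E
```

```text
time_s: 3.4
tcp_pos: [0.6563, -0.1773, 0.3552]
ee_rot: [-3.137, 0.002, 1.873]
force: [-0.8, -0.2, 0.1]
gripper_width: 0.0443
time_s: 3.82
tcp_pos: [0.6562, -0.1773, 0.3557]
ee_rot: [-3.138, 0.002, 1.873]
force: [-0.4, 0.7, -1.5]
gripper_width: 0.035
time_s: 4.23
tcp_pos: [0.655, -0.1767, 0.4086]
ee_rot: [-3.129, -0.002, 1.873]
force: [-0.0, -1.0, -0.3]
gripper_width: 0.0348
```

View pics/w2.png

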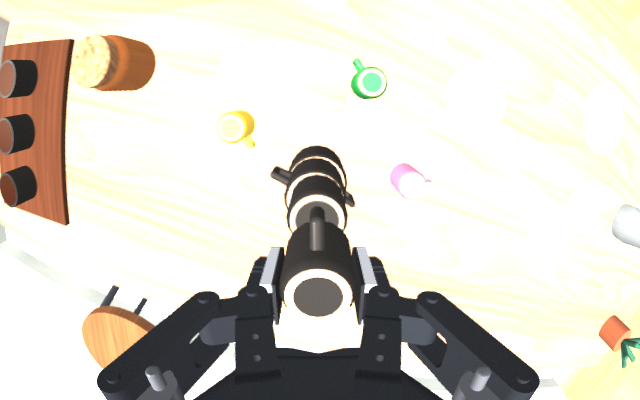

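The tiny cup is held and lifted, its handle facing the camera, and the tower is undisturbed. Next I refine the saucer centres from the w1 wrist image and the top view by fitting circles to the rims.

```bash
cat > sau.py <<'E'
from h import *
import pickle
A=dict(large=(.417,.244,.06),medium=(.636,.215,.053),small=(.503,-.012,.046),tiny=(.427,-.234,.039))
def circ(P):
    P=np.array(P);a=np.c_[2*P,np.ones(len(P))];s=np.linalg.lstsq(a,(P**2).sum(1),rcond=None)[0];return s[:2],np.sqrt(s[2]+s[0]**2+s[1]**2)
def find(n,im,m,z=.011):
    g=cv2.GaussianBlur(im.min(2).astype(np.float32),(3,3),0)   # blue: wood is low, saucer high
    for k,(x,y,r) in A.items():
        pts=[]
        c=proj(n,(x,y,z),m)
        for t in np.linspace(0,2*np.pi,72,endpoint=False):
            rr=np.linspace(.75*r,1.3*r,60);q=np.array([proj(n,(x+a*np.cos(t),y+a*np.sin(t),z),m) for a in rr],np.float32)
            v=cv2.remap(g,q[:,0].reshape(1,-1),q[:,1].reshape(1,-1),cv2.INTER_LINEAR,borderValue=0)[0]
            d=np.diff(cv2.blur(v.reshape(1,-1),(5,1))[0]);i=d[2:-2].argmin()+2
            if q.min()<0:continue
            if d[i]<-1:pts.append((x+rr[i]*np.cos(t),y+rr[i]*np.sin(t)))
        if len(pts)<20:print(n,k,"few",len(pts));continue
        P=np.array(pts)
        for _ in range(4):
            cc,R=circ(P);e=abs(np.hypot(*(P-cc).T)-R);P=P[e<=max(.0015,np.percentile(e,85))]
        print(n,k,len(P),cc.round(4),round(R,4))
if __name__=="__main__":
    find("top",cv2.imread("pics/top0.png"),vision.camera_model("top"))
    find("wrist",cv2.imread("pics/w1raw.png"),pickle.load(open("m1.pkl","rb")))
E
python3 sau.py
```

```text
top large 72 [0.4186 0.2436] 0.0595
top medium 72 [0.6362 0.2145] 0.0524
top small 69 [ 0.5026 -0.0128] 0.0455
top tiny 69 [ 0.4274 -0.2396] 0.0385
wrist large 72 [0.4169 0.2464] 0.0596
wrist medium 72 [0.6354 0.2169] 0.0525
wrist small 72 [ 0.5018 -0.0111] 0.0454
wrist tiny 72 [ 0.4265 -0.2383] 0.0383
```

```bash
python3 -m creep '[{"dx":-0.038,"dy":-0.01,"dz":0,"roll":0},{"dx":-0.038,"dy":-0.01,"dz":0,"roll":0},{"dx":-0.038,"dy":-0.01,"dz":0,"roll":0},{"dx":-0.038,"dy":-0.01,"dz":0,"roll":0},{"dx":-0.038,"dy":-0.01,"dz":0,"roll":0}]'
python3 -m creep '[{"dx":-0.038,"dy":-0.01,"dz":-0.01,"roll":0},{"dx":0,"dy":0,"dz":-0.036,"roll":0},{"dx":0,"dy":0,"dz":-0.036,"roll":0},{"dx":0,"dy":0,"dz":-0.036,"roll":0},{"dx":0,"dy":0,"dz":-0.03,"roll":0}]'
python3 -m creep '[{"dx":0,"dy":0,"dz":-0.01,"roll":0},{"dx":0,"dy":0,"dz":0,"roll":0},{"dx":0,"dy":0,"dz":0,"roll":0}]'
```

```text
time_s: 4.7
tcp_pos: [0.4669, -0.2232, 0.4165]
ee_rot: [3.139, 0.005, 1.884]
force: [0.5, -1.2, 0.2]
gripper_width: 0.0349
time_s: 5.12
tcp_pos: [0.4199, -0.2399, 0.2778]
ee_rot: [3.117, 0.019, 1.872]
force: [0.0, 0.2, -1.3]
gripper_width: 0.0351
time_s: 5.37
tcp_pos: [0.4181, -0.2396, 0.2638]
ee_rot: [3.123, 0.015, 1.871]
force: [-0.0, 0.0, -1.0]
gripper_width: 0.0352
```

```bash
python3 -m creep '[{"dx":0.005,"dy":0,"dz":-0.02,"roll":0},{"dx":0.004,"dy":0,"dz":-0.02,"roll":0},{"dx":0,"dy":0,"dz":-0.012,"roll":0},{"dx":0,"dy":0,"dz":0,"roll":0},{"dx":0,"dy":0,"dz":0,"roll":0}]'
python3 - <<'E'
from h import *
s=telemetry.get_state();print(s["tcp_pos"],s["ee_rot"],s["joints"])
cv2.imwrite("pics/w3raw.png",vision.capture("wrist")[:,:,::-1])
E
```

```text
time_s: 5.78
tcp_pos: [0.4316, -0.2414, 0.2178]
ee_rot: [3.112, 0.023, 1.871]
force: [0.1, -0.5, -0.4]
gripper_width: 0.035
[ 0.43163319 -0.24139146  0.21779392] [3.11171796 0.02264676 1.8713166 ] [ 0.18180777  0.45231819  0.28912163  2.10962016 -0.23901766  0.57151434
  2.51228126]
```

```bash
python3 -m creep '[{"dx":-0.004,"dy":0.002,"dz":-0.008,"roll":0},{"dx":0,"dy":0,"dz":-0.006,"roll":0},{"dx":0,"dy":0,"dz":0,"roll":0},{"dx":0,"dy":0,"dz":0,"roll":0}]'
python3 -m creep '[{"dx":0,"dy":0,"dz":-0.003,"roll":0},{"dx":0,"dy":0,"dz":0,"roll":0}]'
```

```text
time_s: 6.17
tcp_pos: [0.4284, -0.2397, 0.2065]
ee_rot: [3.106, 0.026, 1.871]
force: [0.0, 1.1, -0.7]
gripper_width: 0.0351
time_s: 6.33
tcp_pos: [0.4284, -0.2398, 0.2037]
ee_rot: [3.106, 0.027, 1.871]
force: [-0.1, -0.3, -0.4]
gripper_width: 0.0352
```

```bash
python3 - <<'E'
from h import *
m=vision.camera_model("wrist");im=vision.capture("wrist")[:,:,::-1]
z=.011
d=im.copy()
for (x,y,r,zz) in((.427,-.239,.039,.012),):
    q=np.array([proj("wrist",(x+r*np.cos(t),y+r*np.sin(t),zz),m) for t in np.linspace(0,6.28,60)]);d=cv2.convertScaleAbs(d,alpha=1.5,beta=20);cv2.polylines(d,[q.round().astype(np.int32)],True,(0,0,255),1)
cv2.imwrite("pics/w4.png",d)
E
```

```text
(no output)
```

View pics/w4.png

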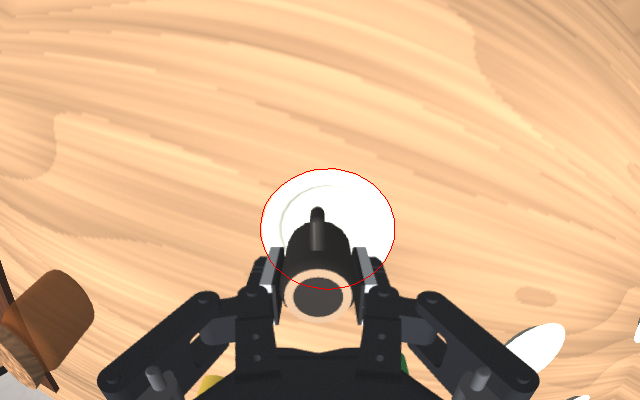

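```bash
cat > st.py <<'E'
import numpy as np
from workcell import telemetry
from scipy.spatial.transform import Rotation as R
s=telemetry.get_state();r=R.from_euler("xyz",s["ee_rot"]);z=r.as_matrix()[:,2]
print("t%.2f grasp"%s["time_s"],np.round(np.array(s["tcp_pos"])+.155*z,4),"tilt xy",z[:2].round(3),"yaw %.1f"%np.degrees(s["ee_rot"][2]),"j7 %.2f"%s["joints"][6],"F",np.round(s["force"],1),"w %.4f"%s["gripper_width"])
E
python3 -m creep '[{"dx":-0.004,"dy":0.003,"dz":-0.002,"roll":0},{"dx":-0.004,"dy":0,"dz":-0.002,"roll":0},{"dx":0,"dy":0,"dz":-0.002,"roll":0},{"dx":0,"dy":0,"dz":0,"roll":0}]'
python3 st.py
```

```text
time_s: 6.72
tcp_pos: [0.4196, -0.2365, 0.1974]
ee_rot: [3.106, 0.027, 1.871]
force: [0.0, -0.6, -1.7]
gripper_width: 0.0351
t6.72 grasp [ 0.4261 -0.2388  0.0426] tilt xy [ 0.042 -0.015] yaw 107.2 j7 2.53 F [ 0.  -0.6 -1.7] w 0.0351
```

```bash
python3 -m creep '[{"dx":0,"dy":0,"dz":-0.0015,"roll":0},{"dx":0,"dy":0,"dz":-0.0015,"roll":0},{"dx":0,"dy":0,"dz":0,"roll":0}]'
python3 st.py; python3 -m creep '[{"dx":0,"dy":0,"dz":-0.001,"roll":0},{"dx":0,"dy":0,"dz":0,"roll":0}]';python3 st.py
```

```text
time_s: 6.97
tcp_pos: [0.4195, -0.2366, 0.1941]
ee_rot: [3.106, 0.027, 1.871]
force: [0.2, -0.1, -1.0]
gripper_width: 0.035
t6.97 grasp [ 0.426  -0.2389  0.0392] tilt xy [ 0.042 -0.015] yaw 107.2 j7 2.54 F [ 0.2 -0.1 -1. ] w 0.0350
time_s: 7.13
tcp_pos: [0.4199, -0.2366, 0.1937]
ee_rot: [3.105, 0.027, 1.871]
force: [-2.2, -0.2, 3.0]
gripper_width: 0.0352
t7.13 grasp [ 0.4265 -0.2388  0.0389] tilt xy [ 0.043 -0.015] yaw 107.2 j7 2.54 F [-2.2 -0.2  3. ] w 0.0352
```

```bash
python3 -m creep '[{"dx":0,"dy":0,"dz":0,"roll":0},{"dx":0,"dy":0,"dz":0,"roll":0},{"dx":0,"dy":0,"dz":0,"roll":0},{"dx":0,"dy":0,"dz":0,"roll":0},{"dx":0,"dy":0,"dz":0,"roll":0}]' 0.4
python3 -m creep '[{"dx":0,"dy":0,"dz":0.015,"roll":0},{"dx":0,"dy":0,"dz":0.02,"roll":0},{"dx":0,"dy":0,"dz":0.03,"roll":0},{"dx":0,"dy":0,"dz":0.03,"roll":0},{"dx":0,"dy":0,"dz":0,"roll":0}]' 
python3 st.py; python3 - <<'E'
from h import *
m=vision.camera_model("wrist");d=cv2.convertScaleAbs(vision.capture("wrist")[:,:,::-1],alpha=2,beta=20)
for (x,y,r,z) in((.427,-.239,.039,.012),(.427,-.239,.015,.052)):
    q=np.array([proj("wrist",(x+r*np.cos(t),y+r*np.sin(t),z),m) for t in np.linspace(0,6.28,60)]);cv2.polylines(d,[q.round().astype(np.int32)],True,(0,0,255),1)
cv2.imwrite("pics/w5.png",d)
E
```

```text
time_s: 7.55
tcp_pos: [0.4204, -0.2369, 0.194]
ee_rot: [3.104, 0.028, 1.871]
force: [-0.9, -0.8, 0.2]
gripper_width: 0.0595
time_s: 7.97
tcp_pos: [0.4192, -0.2366, 0.2905]
ee_rot: [3.109, 0.024, 1.871]
force: [1.0, -1.1, 0.1]
gripper_width: 0.0598
t7.97 grasp [ 0.4252 -0.2387  0.1356] tilt xy [ 0.038 -0.014] yaw 107.2 j7 2.45 F [ 1.  -1.1  0.1] w 0.0598
```

View pics/w5.png

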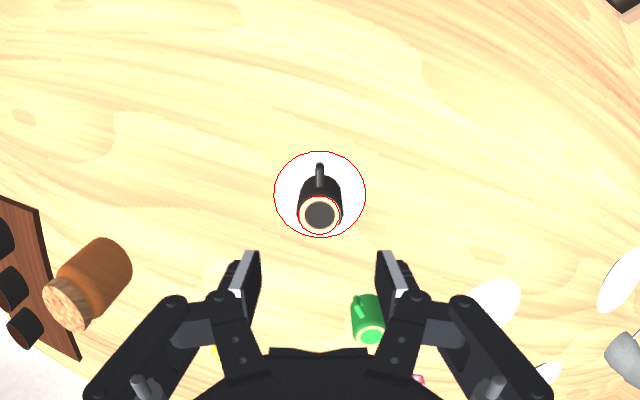

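Tiny is centred and upright in its saucer (foot ring at px (320,213) on the predicted circle). Next is the small cup.

```bash
python3 -m creep '[{"dx":0,"dy":0,"dz":0.035,"roll":-5},{"dx":0,"dy":0,"dz":0.035,"roll":-5},{"dx":0,"dy":0,"dz":0.035,"roll":-5},{"dx":0.03,"dy":0.008,"dz":0,"roll":-5},{"dx":0.03,"dy":0.008,"dz":0,"roll":-5}]' 1
python3 -m creep '[{"dx":0.03,"dy":0.008,"dz":0,"roll":-3},{"dx":0.03,"dy":0.008,"dz":0,"roll":0},{"dx":0.03,"dy":0.008,"dz":0,"roll":0},{"dx":0.03,"dy":0.008,"dz":0,"roll":0},{"dx":0.03,"dy":0.008,"dz":0,"roll":0}]';python3 st.py
python3 -m creep '[{"dx":0.01,"dy":0,"dz":0,"roll":0},{"dx":0,"dy":0,"dz":0,"roll":0},{"dx":0,"dy":0,"dz":0,"roll":0}]';python3 st.py
```

```text
time_s: 8.43
tcp_pos: [0.4737, -0.2213, 0.3955]
ee_rot: [3.115, 0.017, 1.413]
force: [0.3, -0.1, -0.7]
gripper_width: 0.0854
time_s: 8.85
tcp_pos: [0.6295, -0.1789, 0.3921]
ee_rot: [3.116, 0.015, 1.35]
force: [0.5, -0.7, 0.8]
gripper_width: 0.0856
t8.85 grasp [ 0.6329 -0.182   0.2372] tilt xy [ 0.022 -0.02 ] yaw 77.3 j7 1.72 F [ 0.5 -0.7  0.8] w 0.0856
time_s: 9.1
tcp_pos: [0.6458, -0.1733, 0.3852]
ee_rot: [3.121, 0.014, 1.358]
force: [-0.1, 0.1, -0.3]
gripper_width: 0.0852
t9.10 grasp [ 0.6485 -0.1761  0.2303] tilt xy [ 0.018 -0.018] yaw 77.8 j7 1.72 F [-0.1  0.1 -0.3] w 0.0852
```

```bash
python3 -m creep '[{"dx":0.006,"dy":0,"dz":-0.015,"roll":0},{"dx":0,"dy":0,"dz":-0.02,"roll":0},{"dx":0,"dy":0,"dz":-0.02,"roll":0},{"dx":0,"dy":0,"dz":-0.01,"roll":0},{"dx":0,"dy":0,"dz":0,"roll":0}]' 1 30; python3 st.py; python3 - <<'E'
from h import *
m=vision.camera_model("wrist");d=cv2.convertScaleAbs(vision.capture("wrist")[:,:,::-1],alpha=2.5,beta=20)
for (x,y,r,z) in((.655,-.177,.020,.168),(.655,-.177,.025,.118)):
    q=np.array([proj("wrist",(x+r*np.cos(t),y+r*np.sin(t),z),m) for t in np.linspace(0,6.28,60)]);cv2.polylines(d,[q.round().astype(np.int32)],True,(0,0,255),1)
cv2.imwrite("pics/w6.png",d[60:400,120:520])
E
```

```text
time_s: 9.52
tcp_pos: [0.6472, -0.1757, 0.316]
ee_rot: [3.124, 0.014, 1.355]
force: [0.2, 0.4, -0.8]
gripper_width: 0.0851
t9.52 grasp [ 0.6494 -0.1784  0.1611] tilt xy [ 0.014 -0.018] yaw 77.6 j7 1.74 F [ 0.2  0.4 -0.8] w 0.0851
```

View pics/w6.png

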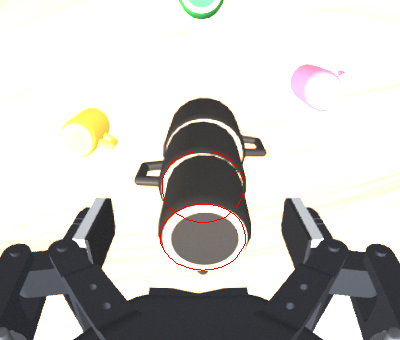

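Predicted rings sit on the small cup's foot (crop px (204,238)), its handle is on the far side and the jaw straddles it. I correct by about 6 mm, descend and grip.

```bash
python3 -m creep '[{"dx":0.006,"dy":0.002,"dz":-0.006,"roll":0},{"dx":0,"dy":0,"dz":-0.006,"roll":0},{"dx":0,"dy":0,"dz":0,"roll":0},{"dx":0,"dy":0,"dz":0,"roll":0},{"dx":0,"dy":0,"dz":0,"roll":0}]' 0.28 30; python3 st.py
python3 -m creep '[{"dx":0,"dy":0,"dz":0,"roll":0},{"dx":0,"dy":0,"dz":0,"roll":0},{"dx":0,"dy":0,"dz":0,"roll":0},{"dx":0,"dy":0,"dz":0,"roll":0},{"dx":0,"dy":0,"dz":0,"roll":0}]' -1 30; python3 st.py
python3 -m creep '[{"dx":0,"dy":0,"dz":0,"roll":0},{"dx":0,"dy":0,"dz":0.005,"roll":0},{"dx":0,"dy":0,"dz":0.01,"roll":0},{"dx":0,"dy":0,"dz":0.02,"roll":0},{"dx":0,"dy":0,"dz":0.02,"roll":0}]'; python3 st.py
```

```text
time_s: 9.98
tcp_pos: [0.6541, -0.1748, 0.3079]
ee_rot: [3.118, 0.014, 1.353]
force: [0.8, 1.0, -0.0]
gripper_width: 0.0548
t9.98 grasp [ 0.6572 -0.1777  0.1529] tilt xy [ 0.02  -0.019] yaw 77.5 j7 1.74 F [ 0.8  1.  -0. ] w 0.0548
time_s: 10.4
tcp_pos: [0.6543, -0.1746, 0.3091]
ee_rot: [3.117, 0.014, 1.354]
force: [-0.1, -0.2, -2.3]
gripper_width: 0.0451
t10.40 grasp [ 0.6576 -0.1774  0.1542] tilt xy [ 0.021 -0.019] yaw 77.6 j7 1.74 F [-0.1 -0.2 -2.3] w 0.0451
time_s: 10.82
tcp_pos: [0.6526, -0.1741, 0.3619]
ee_rot: [3.126, 0.014, 1.353]
force: [1.0, -0.0, -1.3]
gripper_width: 0.045
t10.82 grasp [ 0.6544 -0.1768  0.207 ] tilt xy [ 0.012 -0.017] yaw 77.5 j7 1.72 F [ 1.  -0.  -1.3] w 0.0450
```

```bash
python3 -m creep '[{"dx":-0.025,"dy":0.027,"dz":0,"roll":0},{"dx":-0.025,"dy":0.027,"dz":0,"roll":0},{"dx":-0.025,"dy":0.027,"dz":0,"roll":0},{"dx":-0.025,"dy":0.027,"dz":0,"roll":0},{"dx":-0.025,"dy":0.027,"dz":0,"roll":0}]'
python3 -m creep '[{"dx":-0.015,"dy":0.015,"dz":-0.02,"roll":0},{"dx":0,"dy":0,"dz":-0.025,"roll":0},{"dx":0,"dy":0,"dz":-0.025,"roll":0},{"dx":0,"dy":0,"dz":-0.02,"roll":0},{"dx":0,"dy":0,"dz":-0.01,"roll":0}]'
python3 -m creep '[{"dx":0,"dy":0,"dz":-0.005,"roll":0},{"dx":0,"dy":0,"dz":0,"roll":0}]'; python3 st.py
```

```text
time_s: 11.23
tcp_pos: [0.5273, -0.0439, 0.3717]
ee_rot: [3.109, 0.018, 1.342]
force: [0.5, 1.9, -1.4]
gripper_width: 0.0451
time_s: 11.65
tcp_pos: [0.5081, -0.0209, 0.2777]
ee_rot: [3.098, 0.007, 1.352]
force: [-0.1, 0.2, -1.8]
gripper_width: 0.0452
time_s: 11.82
tcp_pos: [0.508, -0.0211, 0.2719]
ee_rot: [3.1, 0.007, 1.352]
force: [-1.2, 0.3, -1.0]
gripper_width: 0.0451
t11.82 grasp [ 0.5141 -0.0236  0.1171] tilt xy [ 0.039 -0.016] yaw 77.5 j7 1.47 F [-1.2  0.3 -1. ] w 0.0451
```

Correct (−0.012, +0.012), then go down 0.066 in stages.

```bash
python3 -m creep '[{"dx":-0.008,"dy":0.006,"dz":-0.015,"roll":0},{"dx":-0.006,"dy":0.006,"dz":-0.015,"roll":0},{"dx":0,"dy":0,"dz":-0.015,"roll":0},{"dx":0,"dy":0,"dz":-0.008,"roll":0},{"dx":0,"dy":0,"dz":0,"roll":0}]'; python3 st.py
```

```text
time_s: 12.23
tcp_pos: [0.4977, -0.0102, 0.2232]
ee_rot: [3.09, 0.004, 1.349]
force: [0.3, -0.4, -1.4]
gripper_width: 0.0454
t12.23 grasp [ 0.5054 -0.0126  0.0684] tilt xy [ 0.05  -0.015] yaw 77.3 j7 1.48 F [ 0.3 -0.4 -1.4] w 0.0454
```

```bash
python3 -m creep '[{"dx":-0.003,"dy":0.001,"dz":-0.01,"roll":0},{"dx":-0.002,"dy":0,"dz":-0.008,"roll":0},{"dx":0,"dy":0,"dz":-0.003,"roll":0},{"dx":0,"dy":0,"dz":0,"roll":0}]'; python3 st.py;  python3 -m creep '[{"dx":0,"dy":0,"dz":-0.002,"roll":0},{"dx":0,"dy":0,"dz":-0.001,"roll":0},{"dx":0,"dy":0,"dz":0,"roll":0}]'; python3 st.py
```

```text
time_s: 12.57
tcp_pos: [0.4954, -0.0103, 0.2048]
ee_rot: [3.084, 0.002, 1.347]
force: [-0.4, -0.2, -1.7]
gripper_width: 0.0453
t12.57 grasp [ 0.5039 -0.0127  0.0501] tilt xy [ 0.055 -0.015] yaw 77.2 j7 1.50 F [-0.4 -0.2 -1.7] w 0.0453
time_s: 12.82
tcp_pos: [0.4965, -0.0108, 0.203]
ee_rot: [3.082, 0.002, 1.346]
force: [-0.8, 1.4, -1.7]
gripper_width: 0.0453
t12.82 grasp [ 0.5054 -0.0131  0.0483] tilt xy [ 0.057 -0.015] yaw 77.1 j7 1.50 F [-0.8  1.4 -1.7] w 0.0453
```

```bash
python3 -m creep '[{"dx":-0.003,"dy":0.001,"dz":-0.002,"roll":0},{"dx":0,"dy":0,"dz":-0.002,"roll":0},{"dx":0,"dy":0,"dz":0,"roll":0}]'; python3 st.py;  python3 -m creep '[{"dx":0,"dy":0,"dz":-0.001,"roll":0},{"dx":0,"dy":0,"dz":0,"roll":0}]'; python3 st.py
```

```text
time_s: 13.07
tcp_pos: [0.4936, -0.0097, 0.1993]
ee_rot: [3.081, 0.001, 1.346]
force: [-0.4, -0.2, -1.3]
gripper_width: 0.0454
t13.07 grasp [ 0.5027 -0.012   0.0446] tilt xy [ 0.059 -0.015] yaw 77.1 j7 1.50 F [-0.4 -0.2 -1.3] w 0.0454
time_s: 13.23
tcp_pos: [0.4934, -0.0096, 0.1982]
ee_rot: [3.081, 0.001, 1.346]
force: [-0.1, -0.1, -2.0]
gripper_width: 0.0451
t13.23 grasp [ 0.5025 -0.0119  0.0435] tilt xy [ 0.059 -0.015] yaw 77.1 j7 1.50 F [-0.1 -0.1 -2. ] w 0.0451
```

```bash
python3 -m creep '[{"dx":0,"dy":0,"dz":-0.001,"roll":0},{"dx":0,"dy":0,"dz":0,"roll":0}]'; python3 st.py;  python3 -m creep '[{"dx":0,"dy":0,"dz":-0.001,"roll":0},{"dx":0,"dy":0,"dz":0,"roll":0}]'; python3 st.py
```

```text
time_s: 13.4
tcp_pos: [0.4935, -0.0096, 0.1971]
ee_rot: [3.081, 0.001, 1.346]
force: [-0.2, 0.6, -2.0]
gripper_width: 0.0452
t13.40 grasp [ 0.5026 -0.0119  0.0424] tilt xy [ 0.059 -0.015] yaw 77.1 j7 1.50 F [-0.2  0.6 -2. ] w 0.0452
time_s: 13.57
tcp_pos: [0.4939, -0.0098, 0.1967]
ee_rot: [3.08, 0.001, 1.346]
force: [-2.0, 0.4, 2.9]
gripper_width: 0.0453
t13.57 grasp [ 0.5032 -0.012   0.042 ] tilt xy [ 0.06  -0.015] yaw 77.1 j7 1.50 F [-2.   0.4  2.9] w 0.0453
```

```bash
python3 -m creep '[{"dx":0,"dy":0,"dz":0,"roll":0},{"dx":0,"dy":0,"dz":0,"roll":0},{"dx":0,"dy":0,"dz":0,"roll":0},{"dx":0,"dy":0,"dz":0,"roll":0},{"dx":0,"dy":0,"dz":0,"roll":0}]' 0.6
python3 -m creep '[{"dx":0,"dy":0,"dz":0.015,"roll":0},{"dx":0,"dy":0,"dz":0.03,"roll":0},{"dx":0,"dy":0,"dz":0.035,"roll":0},{"dx":0,"dy":0,"dz":0.035,"roll":0},{"dx":0,"dy":0,"dz":0.03,"roll":-6}]'
python3 - <<'E'
from h import *
m=vision.camera_model("wrist");im=vision.capture("wrist")[:,:,::-1];cv2.imwrite("pics/w7raw.png",im);d=cv2.convertScaleAbs(im,alpha=2,beta=20)
for (x,y,r,z) in((.502,-.012,.046,.012),(.502,-.012,.020,.056)):
    q=np.array([proj("wrist",(x+r*np.cos(t),y+r*np.sin(t),z),m) for t in np.linspace(0,6.28,60)]);cv2.polylines(d,[q.round().astype(np.int32)],True,(0,0,255),1)
cv2.imwrite("pics/w7.png",d)
E
python3 -m creep '[{"dx":0.02,"dy":-0.021,"dz":0,"roll":-7},{"dx":0.02,"dy":-0.021,"dz":0,"roll":-7},{"dx":0.02,"dy":-0.021,"dz":0,"roll":-7},{"dx":0.02,"dy":-0.021,"dz":0,"roll":-7},{"dx":0.02,"dy":-0.021,"dz":0,"roll":-7}]' 1
python3 -m creep '[{"dx":0.02,"dy":-0.021,"dz":0,"roll":-7},{"dx":0.02,"dy":-0.021,"dz":0,"roll":-7},{"dx":0.01,"dy":-0.01,"dz":0,"roll":-7},{"dx":0,"dy":0,"dz":0,"roll":-7},{"dx":0,"dy":0,"dz":0,"roll":-7}]' 1
python3 -m creep '[{"dx":0,"dy":0,"dz":0,"roll":-7},{"dx":0,"dy":0,"dz":0,"roll":0}]' 1;python3 st.py
```

```text
time_s: 13.98
tcp_pos: [0.4944, -0.0098, 0.197]
ee_rot: [3.079, 0.0, 1.346]
force: [0.4, -0.8, -0.0]
gripper_width: 0.0684
time_s: 14.4
tcp_pos: [0.4909, -0.0102, 0.3405]
ee_rot: [3.093, 0.007, 1.242]
force: [-0.0, -0.1, 0.2]
gripper_width: 0.0682
time_s: 14.87
tcp_pos: [0.594, -0.1138, 0.3514]
ee_rot: [3.084, -0.008, 0.619]
force: [0.2, 0.8, 0.4]
gripper_width: 0.0857
time_s: 15.28
tcp_pos: [0.6487, -0.1739, 0.3502]
ee_rot: [3.078, -0.009, -0.008]
force: [0.6, -0.0, -0.2]
gripper_width: 0.0856
time_s: 15.45
tcp_pos: [0.649, -0.1745, 0.3489]
ee_rot: [3.077, -0.008, -0.138]
force: [0.4, 0.1, 0.1]
gripper_width: 0.0855
t15.45 grasp [ 0.6489 -0.1846  0.1943] tilt xy [-0.001 -0.065] yaw -7.9 j7 0.40 F [0.4 0.1 0.1] w 0.0855
```

View pics/w7.png

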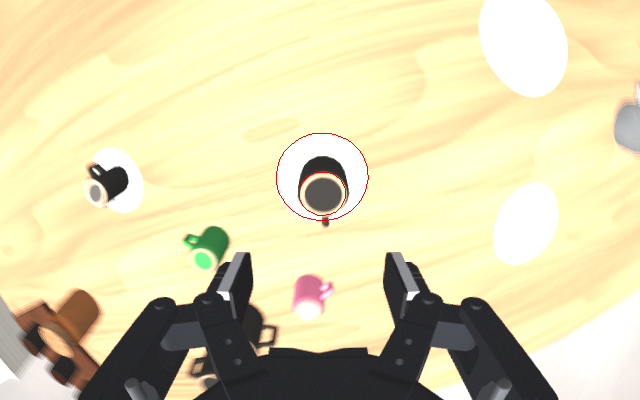

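Small sits centred (foot ring at px (323,193) on the predicted circle), and tiny still looks fine. Now the medium cup.

```bash
python3 -m creep '[{"dx":0.007,"dy":0.008,"dz":0,"roll":-3},{"dx":0,"dy":0,"dz":-0.02,"roll":0},{"dx":0,"dy":0,"dz":-0.02,"roll":0},{"dx":0,"dy":0,"dz":-0.015,"roll":0},{"dx":0,"dy":0,"dz":0,"roll":0}]' 1; python3 st.py
```

```text
time_s: 15.87
tcp_pos: [0.6566, -0.1654, 0.2921]
ee_rot: [3.077, -0.009, -0.173]
force: [0.0, -0.1, -0.7]
gripper_width: 0.0855
t15.87 grasp [ 0.6563 -0.1755  0.1374] tilt xy [-0.002 -0.065] yaw -9.9 j7 0.38 F [ 0.  -0.1 -0.7] w 0.0855
```

```bash
python3 -m creep '[{"dx":0,"dy":-0.001,"dz":-0.015,"roll":0},{"dx":0,"dy":0,"dz":-0.015,"roll":0},{"dx":0,"dy":0,"dz":-0.009,"roll":0},{"dx":0,"dy":0,"dz":0,"roll":0},{"dx":0,"dy":0,"dz":0,"roll":0}]' 1 40; python3 st.py
python3 -m creep '[{"dx":0,"dy":0,"dz":0,"roll":0},{"dx":0,"dy":0,"dz":0,"roll":0},{"dx":0,"dy":0,"dz":0,"roll":0},{"dx":0,"dy":0,"dz":0,"roll":0}]' 0.5 40
python3 -m creep '[{"dx":0,"dy":0,"dz":0,"roll":0},{"dx":0,"dy":0,"dz":0,"roll":0},{"dx":0,"dy":0,"dz":0,"roll":0},{"dx":0,"dy":0,"dz":0,"roll":0},{"dx":0,"dy":0,"dz":0,"roll":0}]' -1 40; python3 st.py
```

```text
time_s: 16.28
tcp_pos: [0.6569, -0.166, 0.2525]
ee_rot: [3.077, -0.01, -0.162]
force: [0.0, -1.2, 0.4]
gripper_width: 0.0854
t16.28 grasp [ 0.6568 -0.1761  0.0978] tilt xy [-0.001 -0.065] yaw -9.3 j7 0.41 F [ 0.  -1.2  0.4] w 0.0854
time_s: 16.62
tcp_pos: [0.6576, -0.1664, 0.255]
ee_rot: [3.077, -0.013, -0.161]
force: [0.4, 0.5, 0.4]
gripper_width: 0.0642
time_s: 17.03
tcp_pos: [0.6574, -0.1663, 0.2559]
ee_rot: [3.078, -0.013, -0.161]
force: [0.5, -0.2, -0.7]
gripper_width: 0.055
t17.03 grasp [ 0.6578 -0.1764  0.1012] tilt xy [ 0.003 -0.065] yaw -9.2 j7 0.41 F [ 0.5 -0.2 -0.7] w 0.0550
```

```bash
python3 -m creep '[{"dx":0,"dy":0,"dz":0.005,"roll":0},{"dx":0,"dy":0,"dz":0.01,"roll":0},{"dx":0,"dy":0,"dz":0.02,"roll":0},{"dx":0,"dy":0,"dz":0.025,"roll":0},{"dx":0,"dy":0,"dz":0,"roll":0}]'; python3 st.py
python3 -m creep '[{"dx":-0.002,"dy":0.03,"dz":0,"roll":0},{"dx":-0.002,"dy":0.035,"dz":0,"roll":0},{"dx":-0.002,"dy":0.035,"dz":0,"roll":0},{"dx":-0.002,"dy":0.035,"dz":0,"roll":0},{"dx":-0.002,"dy":0.035,"dz":0,"roll":0}]';python3 st.py
python3 -m creep '[{"dx":-0.002,"dy":0.035,"dz":0,"roll":0},{"dx":-0.002,"dy":0.035,"dz":0,"roll":0},{"dx":-0.002,"dy":0.035,"dz":0,"roll":0},{"dx":-0.002,"dy":0.035,"dz":0,"roll":0},{"dx":-0.002,"dy":0.03,"dz":0,"roll":0}]'
python3 -m creep '[{"dx":0,"dy":0.01,"dz":0,"roll":0},{"dx":0,"dy":0,"dz":0,"roll":0}]';python3 st.py
```

```text
time_s: 17.45
tcp_pos: [0.6566, -0.1662, 0.3182]
ee_rot: [3.077, -0.009, -0.161]
force: [1.8, -0.6, -1.6]
gripper_width: 0.0549
t17.45 grasp [ 0.6563 -0.1763  0.1635] tilt xy [-0.002 -0.065] yaw -9.2 j7 0.38 F [ 1.8 -0.6 -1.6] w 0.0549
time_s: 17.87
tcp_pos: [0.644, -0.0039, 0.3236]
ee_rot: [3.071, -0.018, -0.18]
force: [0.9, -0.1, -1.5]
gripper_width: 0.0552
t17.87 grasp [ 0.6448 -0.0151  0.169 ] tilt xy [ 0.005 -0.072] yaw -10.3 j7 0.12 F [ 0.9 -0.1 -1.5] w 0.0552
time_s: 18.28
tcp_pos: [0.6318, 0.1753, 0.3251]
ee_rot: [3.074, -0.019, -0.18]
force: [1.0, 0.7, -2.5]
gripper_width: 0.0546
time_s: 18.45
tcp_pos: [0.6303, 0.196, 0.3243]
ee_rot: [3.077, -0.017, -0.168]
force: [-0.2, 0.0, -2.0]
gripper_width: 0.0549
t18.45 grasp [0.6313 0.1857 0.1696] tilt xy [ 0.006 -0.066] yaw -9.6 j7 -0.17 F [-0.2  0.  -2. ] w 0.0549
```

```bash
python3 -m creep '[{"dx":0.002,"dy":0.02,"dz":0,"roll":0},{"dx":0.002,"dy":0.01,"dz":-0.02,"roll":0},{"dx":0,"dy":0,"dz":-0.025,"roll":0},{"dx":0,"dy":0,"dz":-0.025,"roll":0},{"dx":0,"dy":0,"dz":-0.015,"roll":0}]'
python3 -m creep '[{"dx":0,"dy":0,"dz":-0.005,"roll":0},{"dx":0,"dy":0,"dz":0,"roll":0}]';python3 st.py
```

```text
time_s: 18.87
tcp_pos: [0.6366, 0.2229, 0.2423]
ee_rot: [3.081, -0.027, -0.17]
force: [-0.8, 0.2, -1.9]
gripper_width: 0.0549
time_s: 19.03
tcp_pos: [0.636, 0.2194, 0.2339]
ee_rot: [3.076, -0.023, -0.173]
force: [0.7, -0.2, -1.3]
gripper_width: 0.055
t19.03 grasp [0.6377 0.2089 0.0793] tilt xy [ 0.011 -0.068] yaw -9.9 j7 -0.17 F [ 0.7 -0.2 -1.3] w 0.0550
```

```bash
python3 -m creep '[{"dx":-0.002,"dy":0.006,"dz":-0.01,"roll":0},{"dx":0,"dy":0,"dz":-0.01,"roll":0},{"dx":0,"dy":0,"dz":-0.004,"roll":0},{"dx":0,"dy":0,"dz":0,"roll":0},{"dx":0,"dy":0,"dz":0,"roll":0}]';python3 st.py
python3 -m creep '[{"dx":0,"dy":0,"dz":-0.002,"roll":0},{"dx":0,"dy":0,"dz":-0.001,"roll":0},{"dx":0,"dy":0,"dz":0,"roll":0}]';python3 st.py
```

```text
time_s: 19.45
tcp_pos: [0.6355, 0.2232, 0.211]
ee_rot: [3.078, -0.027, -0.176]
force: [-0.7, -0.2, -1.5]
gripper_width: 0.0546
t19.45 grasp [0.6378 0.2127 0.0564] tilt xy [ 0.015 -0.068] yaw -10.1 j7 -0.16 F [-0.7 -0.2 -1.5] w 0.0546
time_s: 19.7
tcp_pos: [0.636, 0.2233, 0.209]
ee_rot: [3.079, -0.028, -0.176]
force: [-0.2, 0.2, -1.2]
gripper_width: 0.0551
t19.70 grasp [0.6385 0.2129 0.0544] tilt xy [ 0.017 -0.067] yaw -10.1 j7 -0.16 F [-0.2  0.2 -1.2] w 0.0551
```

```bash
python3 -m creep '[{"dx":-0.003,"dy":0.003,"dz":-0.003,"roll":0},{"dx":0,"dy":0,"dz":-0.002,"roll":0},{"dx":0,"dy":0,"dz":0,"roll":0}]';python3 st.py
python3 -m creep '[{"dx":0,"dy":0,"dz":-0.001,"roll":0},{"dx":0,"dy":0,"dz":0,"roll":0}]';python3 st.py
python3 -m creep '[{"dx":0,"dy":0,"dz":-0.001,"roll":0},{"dx":0,"dy":0,"dz":0,"roll":0}]';python3 st.py
```

```text
time_s: 19.95
tcp_pos: [0.6329, 0.2267, 0.2043]
ee_rot: [3.079, -0.029, -0.176]
force: [0.1, -0.5, -1.3]
gripper_width: 0.0548
t19.95 grasp [0.6357 0.2164 0.0497] tilt xy [ 0.018 -0.066] yaw -10.1 j7 -0.16 F [ 0.1 -0.5 -1.3] w 0.0548
time_s: 20.12
tcp_pos: [0.6327, 0.2271, 0.2031]
ee_rot: [3.08, -0.029, -0.175]
force: [-0.6, -0.6, -2.2]
gripper_width: 0.055
t20.12 grasp [0.6354 0.2168 0.0484] tilt xy [ 0.018 -0.066] yaw -10.1 j7 -0.16 F [-0.6 -0.6 -2.2] w 0.0550
time_s: 20.28
tcp_pos: [0.6327, 0.227, 0.202]
ee_rot: [3.079, -0.029, -0.175]
force: [0.0, -0.1, -2.6]
gripper_width: 0.0549
t20.28 grasp [0.6355 0.2168 0.0474] tilt xy [ 0.018 -0.066] yaw -10.0 j7 -0.16 F [ 0.  -0.1 -2.6] w 0.0549
```

```bash
python3 -m creep '[{"dx":0,"dy":-0.001,"dz":-0.001,"roll":0},{"dx":0,"dy":0,"dz":0,"roll":0}]';python3 st.py
python3 -m creep '[{"dx":0,"dy":0,"dz":-0.001,"roll":0},{"dx":0,"dy":0,"dz":0,"roll":0}]';python3 st.py
```

```text
time_s: 20.45
tcp_pos: [0.6328, 0.2259, 0.2009]
ee_rot: [3.079, -0.029, -0.175]
force: [-0.3, -0.1, -1.0]
gripper_width: 0.0551
t20.45 grasp [0.6355 0.2156 0.0463] tilt xy [ 0.018 -0.066] yaw -10.1 j7 -0.16 F [-0.3 -0.1 -1. ] w 0.0551
time_s: 20.62
tcp_pos: [0.633, 0.2258, 0.2003]
ee_rot: [3.08, -0.029, -0.176]
force: [-0.7, -1.1, -1.7]
gripper_width: 0.0547
t20.62 grasp [0.6358 0.2156 0.0456] tilt xy [ 0.018 -0.066] yaw -10.1 j7 -0.16 F [-0.7 -1.1 -1.7] w 0.0547
```

```bash
python3 -m creep '[{"dx":0,"dy":0,"dz":-0.001,"roll":0},{"dx":0,"dy":0,"dz":0,"roll":0}]';python3 st.py
```

```text
time_s: 20.78
tcp_pos: [0.6332, 0.2257, 0.2004]
ee_rot: [3.081, -0.029, -0.176]
force: [0.8, 0.4, -2.9]
gripper_width: 0.0549
t20.78 grasp [0.636  0.2156 0.0457] tilt xy [ 0.018 -0.065] yaw -10.1 j7 -0.16 F [ 0.8  0.4 -2.9] w 0.0549
```

```bash
python3 -m creep '[{"dx":0,"dy":0,"dz":-0.0015,"roll":0},{"dx":0,"dy":0,"dz":0,"roll":0}]';python3 st.py
```

```text
time_s: 20.95
tcp_pos: [0.6335, 0.2257, 0.2004]
ee_rot: [3.082, -0.03, -0.176]
force: [0.7, -0.2, -2.0]
gripper_width: 0.0552
t20.95 grasp [0.6364 0.2157 0.0458] tilt xy [ 0.019 -0.064] yaw -10.1 j7 -0.16 F [ 0.7 -0.2 -2. ] w 0.0552
```

```bash
python3 -m creep '[{"dx":0,"dy":0,"dz":0,"roll":0},{"dx":0,"dy":0,"dz":0,"roll":0},{"dx":0,"dy":0,"dz":0,"roll":0},{"dx":0,"dy":0,"dz":0,"roll":0},{"dx":0,"dy":0,"dz":0,"roll":0}]' 1;python3 st.py
python3 -m creep '[{"dx":0,"dy":0,"dz":0.01,"roll":0},{"dx":0,"dy":0,"dz":0.02,"roll":0},{"dx":0,"dy":0,"dz":0.03,"roll":0},{"dx":0,"dy":0,"dz":0.03,"roll":0},{"dx":0,"dy":0,"dz":0.03,"roll":0}]'
python3 - <<'E'
from h import *
m=vision.camera_model("wrist");im=vision.capture("wrist")[:,:,::-1];cv2.imwrite("pics/w8raw.png",im);d=cv2.convertScaleAbs(im,alpha=2,beta=20)
for (x,y,r,z) in((.636,.2155,.053,.012),(.636,.2155,.025,.062)):
    q=np.array([proj("wrist",(x+r*np.cos(t),y+r*np.sin(t),z),m) for t in np.linspace(0,6.28,60)]);cv2.polylines(d,[q.round().astype(np.int32)],True,(0,0,255),1)
cv2.imwrite("pics/w8.png",d)
E
```

```text
time_s: 21.37
tcp_pos: [0.6341, 0.2256, 0.2005]
ee_rot: [3.082, -0.032, -0.176]
force: [-0.2, -0.9, 1.0]
gripper_width: 0.0854
t21.37 grasp [0.6374 0.2157 0.0459] tilt xy [ 0.021 -0.064] yaw -10.1 j7 -0.16 F [-0.2 -0.9  1. ] w 0.0854
time_s: 21.78
tcp_pos: [0.631, 0.2249, 0.3188]
ee_rot: [3.073, -0.021, -0.177]
force: [-0.3, 0.3, -0.8]
gripper_width: 0.0853
```

View pics/w8.png

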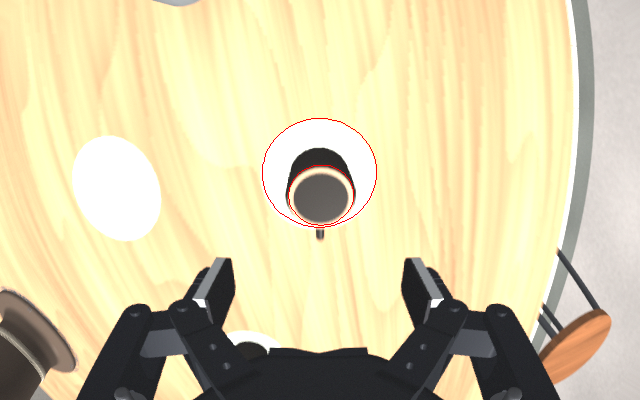

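Medium is centred too (foot at px (320,196)). Now back for the large cup.

```bash
python3 -m creep '[{"dx":0.003,"dy":-0.035,"dz":0,"roll":-5},{"dx":0.003,"dy":-0.035,"dz":0,"roll":-5},{"dx":0.003,"dy":-0.035,"dz":0,"roll":0},{"dx":0.003,"dy":-0.035,"dz":0,"roll":0},{"dx":0.003,"dy":-0.035,"dz":0,"roll":0}]' 1 50
python3 -m creep '[{"dx":0.003,"dy":-0.035,"dz":0,"roll":0},{"dx":0.003,"dy":-0.035,"dz":0,"roll":0},{"dx":0.003,"dy":-0.035,"dz":0,"roll":0},{"dx":0.003,"dy":-0.035,"dz":0,"roll":0},{"dx":0.003,"dy":-0.03,"dz":0,"roll":0}]'
python3 -m creep '[{"dx":0,"dy":-0.01,"dz":0,"roll":0},{"dx":0,"dy":0,"dz":0,"roll":0},{"dx":0,"dy":0,"dz":0,"roll":0}]';python3 st.py
```

```text
time_s: 22.25
tcp_pos: [0.6482, 0.0562, 0.3332]
ee_rot: [3.09, -0.035, -0.341]
force: [0.2, 0.3, 0.1]
gripper_width: 0.085
time_s: 22.67
tcp_pos: [0.6624, -0.1233, 0.3372]
ee_rot: [3.092, -0.039, -0.341]
force: [0.4, -0.1, 0.4]
gripper_width: 0.0855
time_s: 22.92
tcp_pos: [0.6605, -0.1438, 0.3397]
ee_rot: [3.088, -0.043, -0.354]
force: [-0.6, 0.8, -0.0]
gripper_width: 0.0852
t22.92 grasp [ 0.6639 -0.1539  0.185 ] tilt xy [ 0.022 -0.065] yaw -20.3 j7 0.17 F [-0.6  0.8 -0. ] w 0.0852
```

```bash
python3 -m creep '[{"dx":-0.007,"dy":-0.022,"dz":0,"roll":0},{"dx":0,"dy":0,"dz":-0.025,"roll":0},{"dx":0,"dy":0,"dz":-0.025,"roll":0},{"dx":0,"dy":0,"dz":-0.015,"roll":0},{"dx":0,"dy":0,"dz":0,"roll":0}]';python3 st.py
python3 - <<'E'
from h import *
m=vision.camera_model("wrist");im=vision.capture("wrist")[:,:,::-1];cv2.imwrite("pics/w9raw.png",im);d=cv2.convertScaleAbs(im,alpha=2,beta=20)
for (x,y,r,z) in((.657,-.1765,.030,.062),(.657,-.1765,.033,.0)):
    q=np.array([proj("wrist",(x+r*np.cos(t),y+r*np.sin(t),z),m) for t in np.linspace(0,6.28,60)]);cv2.polylines(d,[q.round().astype(np.int32)],True,(0,0,255),1)
cv2.imwrite("pics/w9.png",d)
E
```

```text
time_s: 23.33
tcp_pos: [0.6557, -0.1563, 0.2746]
ee_rot: [3.095, -0.046, -0.343]
force: [-0.2, 1.2, -0.3]
gripper_width: 0.0857
t23.33 grasp [ 0.6599 -0.1655  0.1199] tilt xy [ 0.027 -0.06 ] yaw -19.7 j7 0.24 F [-0.2  1.2 -0.3] w 0.0857
```

View pics/w9.png

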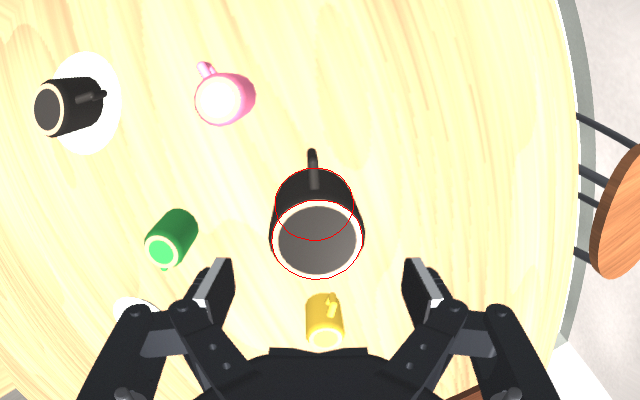

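The large cup is exactly where predicted, and its handle is clear of the jaws. Correct and descend.

```bash
python3 -m creep '[{"dx":-0.003,"dy":-0.011,"dz":-0.01,"roll":0},{"dx":0,"dy":0,"dz":-0.015,"roll":0},{"dx":0,"dy":0,"dz":0,"roll":0},{"dx":0,"dy":0,"dz":0,"roll":0}]';python3 st.py
python3 -m creep '[{"dx":0,"dy":0,"dz":-0.01,"roll":0},{"dx":0,"dy":0,"dz":0,"roll":0}]';python3 st.py
```

```text
time_s: 23.72
tcp_pos: [0.6547, -0.1648, 0.2516]
ee_rot: [3.096, -0.05, -0.338]
force: [0.5, 1.4, 1.0]
gripper_width: 0.0853
t23.72 grasp [ 0.6597 -0.174   0.097 ] tilt xy [ 0.032 -0.059] yaw -19.3 j7 0.27 F [0.5 1.4 1. ] w 0.0853
time_s: 23.88
tcp_pos: [0.6549, -0.1647, 0.2414]
ee_rot: [3.097, -0.051, -0.338]
force: [-0.2, -0.2, -0.9]
gripper_width: 0.0853
t23.88 grasp [ 0.6601 -0.1739  0.0868] tilt xy [ 0.033 -0.059] yaw -19.3 j7 0.28 F [-0.2 -0.2 -0.9] w 0.0853
```

```bash
python3 -m creep '[{"dx":-0.004,"dy":-0.003,"dz":-0.015,"roll":0},{"dx":0,"dy":0,"dz":-0.015,"roll":0},{"dx":0,"dy":0,"dz":-0.012,"roll":0},{"dx":0,"dy":0,"dz":0,"roll":0}]';python3 st.py
```

```text
time_s: 24.22
tcp_pos: [0.6517, -0.1677, 0.198]
ee_rot: [3.098, -0.054, -0.338]
force: [-1.0, 0.1, -0.7]
gripper_width: 0.0856
t24.22 grasp [ 0.6573 -0.1768  0.0434] tilt xy [ 0.036 -0.059] yaw -19.3 j7 0.31 F [-1.   0.1 -0.7] w 0.0856
```

```bash
python3 -m creep '[{"dx":-0.001,"dy":0,"dz":-0.005,"roll":0},{"dx":0,"dy":0,"dz":0,"roll":0},{"dx":0,"dy":0,"dz":0,"roll":0}]' 0.7 30;python3 st.py
python3 -m creep '[{"dx":0,"dy":0,"dz":0,"roll":0},{"dx":0,"dy":0,"dz":0,"roll":0},{"dx":0,"dy":0,"dz":0,"roll":0},{"dx":0,"dy":0,"dz":0,"roll":0},{"dx":0,"dy":0,"dz":0,"roll":0}]' -1 40;python3 st.py
python3 -m creep '[{"dx":0,"dy":0,"dz":0.004,"roll":0},{"dx":0,"dy":0,"dz":0.004,"roll":0},{"dx":0,"dy":0,"dz":0.01,"roll":0},{"dx":0,"dy":0,"dz":0.015,"roll":0},{"dx":0,"dy":0,"dz":0.015,"roll":0}]';python3 st.py
```

```text
time_s: 24.47
tcp_pos: [0.651, -0.1677, 0.192]
ee_rot: [3.097, -0.053, -0.338]
force: [0.7, -0.1, 0.1]
gripper_width: 0.0726
t24.47 grasp [ 0.6565 -0.1769  0.0374] tilt xy [ 0.035 -0.059] yaw -19.3 j7 0.32 F [ 0.7 -0.1  0.1] w 0.0726
time_s: 24.88
tcp_pos: [0.6513, -0.1673, 0.1935]
ee_rot: [3.098, -0.054, -0.337]
force: [-0.0, 0.7, -3.6]
gripper_width: 0.0656
t24.88 grasp [ 0.6569 -0.1764  0.0388] tilt xy [ 0.036 -0.059] yaw -19.3 j7 0.32 F [-0.   0.7 -3.6] w 0.0656
time_s: 25.3
tcp_pos: [0.6497, -0.1665, 0.2414]
ee_rot: [3.097, -0.047, -0.337]
force: [0.1, -0.1, -3.5]
gripper_width: 0.0654
t25.30 grasp [ 0.6542 -0.1755  0.0867] tilt xy [ 0.029 -0.058] yaw -19.3 j7 0.29 F [ 0.1 -0.1 -3.5] w 0.0654
```

```bash
python3 -m creep '[{"dx":0,"dy":0,"dz":0.02,"roll":0},{"dx":0,"dy":0,"dz":0.025,"roll":0},{"dx":-0.01,"dy":0.018,"dz":0.015,"roll":0},{"dx":-0.018,"dy":0.032,"dz":0,"roll":0},{"dx":-0.018,"dy":0.032,"dz":0,"roll":0}]';python3 st.py
python3 -m creep '[{"dx":-0.018,"dy":0.032,"dz":0,"roll":0},{"dx":-0.018,"dy":0.032,"dz":0,"roll":0},{"dx":-0.018,"dy":0.032,"dz":0,"roll":0},{"dx":-0.018,"dy":0.032,"dz":0,"roll":0},{"dx":-0.018,"dy":0.032,"dz":0,"roll":0}]';python3 st.py
python3 -m creep '[{"dx":-0.018,"dy":0.032,"dz":0,"roll":0},{"dx":-0.018,"dy":0.032,"dz":0,"roll":0},{"dx":-0.018,"dy":0.032,"dz":0,"roll":0},{"dx":-0.012,"dy":0.022,"dz":0,"roll":0},{"dx":0,"dy":0,"dz":0,"roll":0}]';python3 st.py
```

```text
time_s: 25.72
tcp_pos: [0.604, -0.0932, 0.3162]
ee_rot: [3.094, -0.062, -0.35]
force: [0.4, 1.8, -3.6]
gripper_width: 0.0655
t25.72 grasp [ 0.6105 -0.1034  0.1616] tilt xy [ 0.042 -0.066] yaw -20.0 j7 0.13 F [ 0.4  1.8 -3.6] w 0.0655
time_s: 26.13
tcp_pos: [0.5093, 0.0691, 0.3247]
ee_rot: [3.103, -0.07, -0.358]
force: [-0.5, 0.7, -2.6]
gripper_width: 0.0655
t26.13 grasp [0.5173 0.0597 0.1702] tilt xy [ 0.052 -0.06 ] yaw -20.5 j7 -0.21 F [-0.5  0.7 -2.6] w 0.0655
time_s: 26.55
tcp_pos: [0.4362, 0.1968, 0.3306]
ee_rot: [3.115, -0.066, -0.353]
force: [-0.1, 0.4, -4.5]
gripper_width: 0.0655
t26.55 grasp [0.4444 0.1894 0.176 ] tilt xy [ 0.053 -0.048] yaw -20.2 j7 -0.53 F [-0.1  0.4 -4.5] w 0.0655
```

```bash
python3 -m creep '[{"dx":-0.013,"dy":0.028,"dz":0,"roll":0},{"dx":-0.013,"dy":0.025,"dz":-0.01,"roll":0},{"dx":0,"dy":0,"dz":-0.025,"roll":0},{"dx":0,"dy":0,"dz":-0.025,"roll":0},{"dx":0,"dy":0,"dz":-0.015,"roll":0}]'
python3 -m creep '[{"dx":0,"dy":0,"dz":0,"roll":0},{"dx":0,"dy":0,"dz":0,"roll":0}]';python3 st.py
```

```text
time_s: 26.97
tcp_pos: [0.4106, 0.2546, 0.2629]
ee_rot: [3.134, -0.069, -0.35]
force: [-0.4, 0.3, -4.2]
gripper_width: 0.0651
time_s: 27.13
tcp_pos: [0.4106, 0.2538, 0.2627]
ee_rot: [3.132, -0.067, -0.351]
force: [-0.2, -0.5, -3.4]
gripper_width: 0.0656
t27.13 grasp [0.4199 0.2489 0.108 ] tilt xy [ 0.06  -0.032] yaw -20.1 j7 -0.54 F [-0.2 -0.5 -3.4] w 0.0656
```

```bash
python3 -m creep '[{"dx":-0.002,"dy":-0.004,"dz":-0.015,"roll":0},{"dx":0,"dy":0,"dz":-0.015,"roll":0},{"dx":0,"dy":0,"dz":-0.01,"roll":0},{"dx":0,"dy":0,"dz":0,"roll":0}]';python3 st.py
python3 -m creep '[{"dx":0,"dy":0,"dz":-0.007,"roll":0},{"dx":0,"dy":0,"dz":0,"roll":0}]';python3 st.py
```

```text
time_s: 27.47
tcp_pos: [0.412, 0.249, 0.2277]
ee_rot: [-3.142, -0.071, -0.355]
force: [-0.2, -0.7, -3.3]
gripper_width: 0.0657
t27.47 grasp [0.4223 0.2452 0.0731] tilt xy [ 0.066 -0.024] yaw -20.3 j7 -0.48 F [-0.2 -0.7 -3.3] w 0.0657
time_s: 27.63
tcp_pos: [0.4132, 0.2489, 0.2221]
ee_rot: [-3.139, -0.072, -0.356]
force: [-0.0, 0.2, -3.2]
gripper_width: 0.0657
t27.63 grasp [0.4237 0.2454 0.0675] tilt xy [ 0.068 -0.023] yaw -20.4 j7 -0.47 F [-0.   0.2 -3.2] w 0.0657
```

```bash
python3 -m creep '[{"dx":-0.006,"dy":0,"dz":-0.007,"roll":0},{"dx":0,"dy":0,"dz":-0.004,"roll":0},{"dx":0,"dy":0,"dz":0,"roll":0}]';python3 st.py
python3 -m creep '[{"dx":-0.001,"dy":0,"dz":-0.003,"roll":0},{"dx":0,"dy":0,"dz":0,"roll":0}]';python3 st.py
```

```text
time_s: 27.88
tcp_pos: [0.4075, 0.2493, 0.2116]
ee_rot: [-3.137, -0.073, -0.356]
force: [0.5, -0.5, -3.6]
gripper_width: 0.0658
t27.88 grasp [0.4183 0.2461 0.057 ] tilt xy [ 0.07  -0.021] yaw -20.4 j7 -0.45 F [ 0.5 -0.5 -3.6] w 0.0658
time_s: 28.05
tcp_pos: [0.4061, 0.2494, 0.2084]
ee_rot: [-3.137, -0.072, -0.356]
force: [-0.6, 0.1, -3.4]
gripper_width: 0.0656
t28.05 grasp [0.4169 0.2461 0.0538] tilt xy [ 0.07  -0.021] yaw -20.4 j7 -0.45 F [-0.6  0.1 -3.4] w 0.0656
```

```bash
python3 -m creep '[{"dx":0.001,"dy":-0.001,"dz":-0.002,"roll":0},{"dx":0,"dy":0,"dz":-0.002,"roll":0},{"dx":0,"dy":0,"dz":0,"roll":0}]';python3 st.py
python3 -m creep '[{"dx":0,"dy":0,"dz":-0.001,"roll":0},{"dx":0,"dy":0,"dz":0,"roll":0}]';python3 st.py
python3 -m creep '[{"dx":0,"dy":0,"dz":-0.001,"roll":0},{"dx":0,"dy":0,"dz":0,"roll":0}]';python3 st.py
```

```text
time_s: 28.3
tcp_pos: [0.4073, 0.2485, 0.2041]
ee_rot: [-3.137, -0.073, -0.355]
force: [0.7, -0.3, -2.9]
gripper_width: 0.0658
t28.30 grasp [0.4181 0.2453 0.0495] tilt xy [ 0.07  -0.021] yaw -20.4 j7 -0.44 F [ 0.7 -0.3 -2.9] w 0.0658
time_s: 28.47
tcp_pos: [0.4074, 0.2484, 0.203]
ee_rot: [-3.137, -0.073, -0.356]
force: [0.1, 0.2, -3.3]
gripper_width: 0.0657
t28.47 grasp [0.4183 0.2452 0.0484] tilt xy [ 0.07  -0.021] yaw -20.4 j7 -0.44 F [ 0.1  0.2 -3.3] w 0.0657
time_s: 28.63
tcp_pos: [0.4076, 0.2484, 0.2019]
ee_rot: [-3.136, -0.073, -0.356]
force: [0.3, -0.5, -3.8]
gripper_width: 0.0653
t28.63 grasp [0.4184 0.2452 0.0473] tilt xy [ 0.07  -0.021] yaw -20.4 j7 -0.44 F [ 0.3 -0.5 -3.8] w 0.0653
```

```bash
python3 -m creep '[{"dx":0,"dy":0,"dz":-0.001,"roll":0},{"dx":0,"dy":0,"dz":0,"roll":0}]';python3 st.py
python3 -m creep '[{"dx":0,"dy":0,"dz":-0.001,"roll":0},{"dx":0,"dy":0,"dz":0,"roll":0}]';python3 st.py
```

```text
time_s: 28.8
tcp_pos: [0.4076, 0.2484, 0.2009]
ee_rot: [-3.136, -0.073, -0.356]
force: [0.5, 0.8, -3.2]
gripper_width: 0.0651
t28.80 grasp [0.4185 0.2452 0.0463] tilt xy [ 0.07  -0.021] yaw -20.4 j7 -0.44 F [ 0.5  0.8 -3.2] w 0.0651
time_s: 28.97
tcp_pos: [0.4079, 0.2488, 0.2001]
ee_rot: [-3.135, -0.073, -0.356]
force: [-1.2, -0.2, -0.8]
gripper_width: 0.0652
t28.97 grasp [0.4188 0.2457 0.0455] tilt xy [ 0.071 -0.02 ] yaw -20.4 j7 -0.43 F [-1.2 -0.2 -0.8] w 0.0652
```

```bash
python3 -m creep '[{"dx":0,"dy":0,"dz":-0.001,"roll":0},{"dx":0,"dy":0,"dz":0,"roll":0}]';python3 st.py
python3 -m creep '[{"dx":0,"dy":0,"dz":0,"roll":0},{"dx":0,"dy":0,"dz":0,"roll":0},{"dx":0,"dy":0,"dz":0,"roll":0},{"dx":0,"dy":0,"dz":0,"roll":0},{"dx":0,"dy":0,"dz":0,"roll":0}]' 1;python3 st.py
python3 -m creep '[{"dx":-0.001,"dy":0,"dz":0.01,"roll":0},{"dx":-0.001,"dy":0,"dz":0.015,"roll":0},{"dx":-0.001,"dy":0,"dz":0.02,"roll":0},{"dx":0,"dy":0,"dz":0.03,"roll":0},{"dx":0,"dy":0,"dz":0.03,"roll":0}]';python3 st.py
python3 -m creep '[{"dx":0,"dy":0,"dz":0.03,"roll":0},{"dx":0,"dy":0,"dz":0.03,"roll":0},{"dx":0,"dy":0,"dz":0,"roll":0}]';python3 st.py
python3 - <<'E'
from h import *
m=vision.camera_model("wrist");im=vision.capture("wrist")[:,:,::-1];cv2.imwrite("pics/w10raw.png",im);d=cv2.convertScaleAbs(im,alpha=2,beta=20)
for (x,y,r,z) in((.418,.245,.060,.012),(.418,.245,.030,.068),(.636,.2155,.053,.012),(.636,.2155,.025,.062)):
    q=np.array([proj("wrist",(x+r*np.cos(t),y+r*np.sin(t),z),m) for t in np.linspace(0,6.28,60)]);cv2.polylines(d,[q.round().astype(np.int32)],True,(0,0,255),1)
cv2.imwrite("pics/w10.png",d)
E
```

```text
time_s: 29.13
tcp_pos: [0.4081, 0.249, 0.1998]
ee_rot: [-3.134, -0.073, -0.356]
force: [-2.4, -1.7, 2.6]
gripper_width: 0.0657
t29.13 grasp [0.4191 0.2461 0.0452] tilt xy [ 0.071 -0.018] yaw -20.4 j7 -0.43 F [-2.4 -1.7  2.6] w 0.0657
time_s: 29.55
tcp_pos: [0.4089, 0.249, 0.2002]
ee_rot: [-3.132, -0.075, -0.356]
force: [-0.2, -0.5, 0.8]
gripper_width: 0.0853
t29.55 grasp [0.4202 0.2464 0.0457] tilt xy [ 0.073 -0.017] yaw -20.4 j7 -0.43 F [-0.2 -0.5  0.8] w 0.0853
time_s: 29.97
tcp_pos: [0.4038, 0.2468, 0.306]
ee_rot: [3.139, -0.071, -0.358]
force: [0.6, 0.8, 0.6]
gripper_width: 0.0856
t29.97 grasp [0.414  0.2426 0.1514] tilt xy [ 0.066 -0.027] yaw -20.5 j7 -0.62 F [0.6 0.8 0.6] w 0.0856
time_s: 30.22
tcp_pos: [0.4051, 0.2451, 0.374]
ee_rot: [-3.14, -0.073, -0.362]
force: [1.2, 0.3, 0.4]
gripper_width: 0.0855
t30.22 grasp [0.4157 0.2413 0.2194] tilt xy [ 0.068 -0.024] yaw -20.8 j7 -0.73 F [1.2 0.3 0.4] w 0.0855
```

View pics/w10.png

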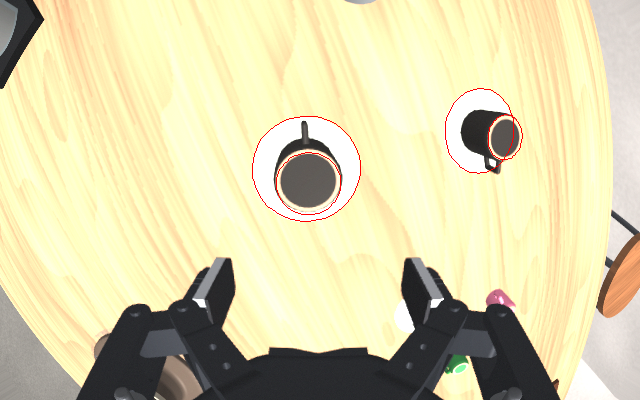

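Large and medium sit on the predicted rings. One last check of everything from the top and scene cameras.

```bash
python3 - <<'E'
from h import *
A=dict(large=(.418,.245,.06,.03,.068),medium=(.636,.2155,.053,.025,.062),small=(.502,-.012,.046,.02,.056),tiny=(.427,-.239,.039,.015,.052))
o=[]
for n,(a,b,c,d_) in(("top",(140,110,500,260)),("scene",(140,160,500,290))):
    im=vision.capture(n)[:,:,::-1];p=cv2.imread(f"pics/{n}0.png")
    for k,bx in (("jug",(145,160,180,205) if n=="top" else (445,220,480,265)),("jar",(448,148,485,182) if n=="top" else (148,180,182,220))):
        x,y,X,Y=bx;print(n,k,"mean diff",cv2.absdiff(im[y:Y,x:X],p[y:Y,x:X]).mean().round(2))
    S=2.2;d=cv2.convertScaleAbs(cv2.resize(im[b:d_,a:c],None,fx=S,fy=S,interpolation=cv2.INTER_CUBIC),alpha=1.6,beta=15)
    for x,y,R,r,z in A.values():
        for q_r,q_z in((R,.012),(r,z)):
            q=np.array([(proj(n,(x+q_r*np.cos(t),y+q_r*np.sin(t),q_z))-(a,b)+.5)*S-.5 for t in np.linspace(0,6.28,60)]);cv2.polylines(d,[q.round().astype(np.int32)],True,(0,0,255),1)
    o.append(d)
cv2.imwrite("pics/final.png",np.vstack(o)[:600])
E
python3 st.py
```

```text
top jug mean diff 14.27
top jar mean diff 5.71
scene jug mean diff 1.9
scene jar mean diff 1.96
t30.37 grasp [0.4129 0.2412 0.2148] tilt xy [ 0.064 -0.028] yaw -20.6 j7 -0.72 F [-1.1  0.4 -0.2] w 0.0856
```

View pics/final.png

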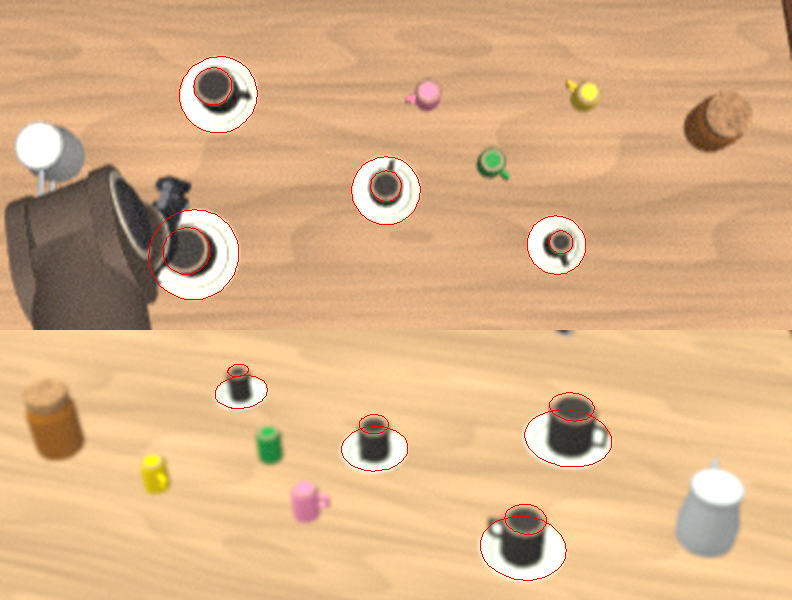

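```bash
python3 -c "from workcell import sign_off; print(sign_off())"
```

```text
the job is handed in; nothing more can be done
None
```

I took the tower apart from the top down. Each cup now stands mouth down in the middle of its own saucer, and I handed the job in after about 30 s of the 136 s allowed.

- **Placement:** After each release, the wrist picture showed the cup's foot within about 2 mm of where it should be, well inside the 12 mm limit. The last top picture agreed for all four cups. In the last scene picture, the drawn foot rings sit slightly above the cup tops. I took that for that camera's calibration offset, because the tower fit showed it too.
- **Bystanders:** The milk jug and the bean jar look unmoved from the scene camera. The top camera's before/after comparison came out larger, most of all for the jug (14 against 2 in the scene view). I put that down to the arm being partly in that view and did not measure it further.
- **Tool tilt:** The gripper drifted up to about 0.075 rad off vertical during the moves. I allowed for the sideways shift, and the cups settled flat when released.
- **Medium cup contact:** The force reading showed no clear contact when I set the medium cup down. Its downward motion stopped within about 1 mm of the expected floor height, so I released it there.

At hand-in the gripper was open and clear of everything.

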